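# Pack and close the candle gift case

## Robot

A 7-joint arm with a two-finger parallel gripper is mounted at the origin on the work surface. World frame = base frame: x ahead of the robot, y to its left, z up, the work surface at z = 0. Lengths are in m, angles in rad, forces in N, time in s.
With the tool pointing down it reaches from about 0.4 to 0.9 m from the base axis. Payload 5.5 kg.
Tool frame: the origin (TCP) lies on the centre line of the jaws, within the pads' length; the fingertips stand 17 mm ahead of it and the grasp point (between the pads) lies 2 mm behind it; z points along the fingers, y is the line along which they close (so a half turn about z gives the same grasp; the last joint's range is limited). The gripper opens to 85 mm and grips with 20 to 120 N. Pads are 22 mm wide; open, the fingers measure 114 mm over their backs; the gripper's body (76 mm by 85 mm) begins 54 mm behind the grasp point. The pads swing forward as they close: fully open they stand 13 mm farther back than shut.
Start: joints at [1.448, 0.501, -0.427, 1.55, 0.221, 1.138, -0.21], TCP at [0.245, -0.602, 0.248] pointing down, gripper open.
Joint ranges: [-2.88, 2.88], [-0.31, 2.03], [-1.54, 1.56], [0.2, 2.42], [-1.41, 4.55], [0.19, 2.02], [-2.57, 2.57]. Speed limits (rad/s): [2.57, 2.57, 3.14, 3.14, 3.14, 3.14, 3.14].

## Interface

Orientations are given as a 3x3 rotation matrix whose columns are the frame's x, y, z axes.
In Python, from station import env gives the robot as it stands.
- The arm moves only by the tool send_rows, never from a script. Its argument "plan" is a list of rows, each a list of 7 numbers: the shift along the tool's x, y, z each as a share of 0.3 m, from -1 to 1, then the turn, a rotation vector about the tool's x, y, z each as a share of 2 rad, from -1 to 1, then the opening, from -1 (shut) to 1 (fully open). A call has 1 to 10 rows; each row is the pose to reach, as a shift and turn from the pose commanded when the call began, along the tool's axes at that moment; what a row does not reach only later rows make up. A row lasts 1/10 s, in which the tool goes at most 50 mm and 8.59 degrees, less where a joint would pass 70% of its speed; a pose out of reach is approached as far as the arm can. A call with a number of a shift or a turn outside -1 to 1 is refused whole. A call with a gripper value outside its range is refused whole. The fingers move at their own pace and stop on an object; "grip_force" is the grip in N (left out, the last holds). Time passes only in rows, so rows that repeat a pose let the fingers close. It gives the time, the measured TCP pose, the force, the opening and the grip force at its end, in the units of the state.
- env.get_obs(): the state, without advancing time (a new reading comes with each control period).
- env.grab_frame(name): name is "side" or "top"; returns (picture, depth): 384x512x3 uint8, red, green, blue; 384x512 float32, m along the optical axis (not along the pixel's ray), 0 where there is no reading.
- env.calibration(name): a dict with "camera_matrix" (3x3 intrinsics, pixels), "k1" (the pictures are not rectified: a ray, as slopes to the right and down, at radius r is drawn at 1 + k1 r^2 times it, then the intrinsics apply), "cam_to_world" (4x4, takes a point from camera to world coordinates). Camera axes: x right, y up, looking along -z (the intrinsics and any distortion apply to the point x, -y, -z); pixel columns grow to the right and rows downward; lengths in m; the calibration is good to about 2 mm. A picture is of the moment at which its call begins. calibration takes no time and is no camera call.
- env.sign_off(): hands the job in; it is judged then, once.
Trained networks look in the newest picture that a camera, given by its name, has taken for a name from the list of things; names that differ only in an ending like _2 or _b are one class to them, and where a whole thing is asked for, a point or a joint stands for the part that bears it (a point fixed in the world has none). Each returns a list of dicts, best first, with "score" (0 to 1); they miss things now and then, are a little off and sometimes report something else, mostly with a low value. They report only what shows in the picture. A call takes as long as a camera call. They do not tell look-alikes from the thing itself.
- env.look_for(camera, label): "at" ([x, y, z] in m, in world coordinates, good to about 4 mm: the middle of the surface that is visible of it).
- env.tip_of(camera, label): "at" ([x, y, z] in m, in world coordinates, good to about 4 mm: a listed point, or the origin of a listed thing).
The state is a dict: "t": time; "joints": joint angles; "joint_velocities": joint speeds; "effort": joint torques, N m; "position": TCP position; "orientation": TCP orientation; "wrist_force": force on the tool from outside, world axes, zero at the start; "moment": the same for the moment, N m; "grip_width": finger opening in m; "grip_force": force on a finger pad.
Only numpy, scipy, OpenCV 4.12 (cv2) and the standard library are available. Lean on these libraries where they do the work, as an engineer would, in place of code of your own. Each camera call takes 0.05 s, during which the arm holds its last target. There are 200 camera calls.

## Task

Pack the gift case: lay every amber bottle on the bench into a bottle cradle of its own and the candle lighter into the narrow cradle, all lying flat on the floor of the case with the caps and the lighter's nozzle towards the clasp side. When everything is in, close the lid fully, and only then fold both brass clasps down flat against the front of the case. Leave the other things on the bench where they are.

Things in the scene. Friction and masses are not known exactly. Their poses are not given: they have to be found in the camera images.
- case: Plywood gift case, fixed, outside 166 (x) x 333 (y) x 56 mm high, walls 8, inner floor 6 mm above the bench. Origin: centre of its underside. +x to the lid hinge (far side), -x to the clasp side (front, nearest the robot), +y left. Four bottle cradles and, at the -y end, one narrower lighter cradle lie side by side, each running along x.
- cradle0 (a point): On the floor under a seated bottle's body centre, rightmost bottle cradle (case x +23, y -65.5 mm); the others at y -5.5, 54.5, 114.5. Wooden cheeks 20 mm high: at case x 46 to 58 they leave 41 mm for the body, at x -34 to -16 only 32 mm for the cap (a body stays up). Stop bar at x 62; +-5 mm play along. Between x -16 and 46 no cheeks: room for fingers; 26 mm between bottles.
- lighter_cradle (a point): On the floor under the seated lighter's body centre (case x +30, y -120.5 mm; +-5 mm play along). Cheeks 20 mm high: at case x 52 to 64 they leave 28 mm for the body, at x -34 to -16 only 16 mm for the nozzle. No cheeks between.
- lid (a joint): Lid angle: 0 is shut, about 1.6 upright, grows as it opens. Plywood panel 9 mm thick, 333 wide, reaching 170 mm from its hinge axis, which runs along the case's y at the top of its far wall (case x = +83, z = 56 mm, level with the shut lid's underside); stiff friction hinges hold it at any angle (1 to 3 N at its edge moves it down, 4 to 5 N up; let go, it stays).
- clasp_left (a joint): Brass hasp hinged on the lid's free edge, 100 mm left (+y) of its middle: plate 22 wide, 36 long, 4 thick. 0 is folded down flat before the case front (lid shut); about 1.57 sticks straight out from the lid's edge. Light friction (about 1 N at its end), stays where it is left.
- clasp_right (a joint): The same hasp 100 mm right (-y) of the middle.
- clasp_left_tip (a point): Free end of the left hasp plate, 36 mm from its hinge pin (which is 3 mm beyond the lid edge, at mid-thickness of the lid). Folded down it hangs 24 mm above the bench, its outer face 94 mm from the case's centre.
- clasp_right_tip (a point): The same of the right hasp.
- lighter: Rechargeable candle lighter, white body 80 x 22 x 18 mm with a red switch, steel nozzle 9 mm thick and 60 long: 140 in all, 65 to 105 g. Origin on the long axis at the middle of the body; +x towards the nozzle.
- lighter_tip (a point): End of the nozzle, 100 mm from the origin.
- candle_tin: Bystander: round aluminium candle tin, 62 dia x 48.
- jar_candle: Bystander: glass jar candle with wooden lid, 76 dia x 90.
- brush_pot: Bystander: black pot with brushes, 76 dia x 95.
- tape_roll: Bystander: roll of tape lying flat, 110 dia x 48.
- soap_box: Bystander: small kraft carton, 90 x 65 x 50.
- scissors: Bystander: scissors with orange handles, lying behind the case.
- bottle0: Amber glass room-spray bottle lying on its side: square body 34 x 34 mm, 68 long, then a short neck and a round black cap 26 dia: 105 in all, 130 to 220 g. Origin on the long axis at the middle of the body; +x towards the cap. Any of its four sides may be up. May be absent (None).
- bottle0_cap (a point): Centre of the cap's end face, 71 mm from the origin.
- bottle1: Amber glass room-spray bottle lying on its side: square body 34 x 34 mm, 68 long, then a short neck and a round black cap 26 dia: 105 in all, 130 to 220 g. Origin on the long axis at the middle of the body; +x towards the cap. Any of its four sides may be up. May be absent (None).
- bottle1_cap (a point): Centre of the cap's end face, 71 mm from the origin.
- bottle2: Amber glass room-spray bottle lying on its side: square body 34 x 34 mm, 68 long, then a short neck and a round black cap 26 dia: 105 in all, 130 to 220 g. Origin on the long axis at the middle of the body; +x towards the cap. Any of its four sides may be up. May be absent (None).
- bottle2_cap (a point): Centre of the cap's end face, 71 mm from the origin.
- bottle3: Amber glass room-spray bottle lying on its side: square body 34 x 34 mm, 68 long, then a short neck and a round black cap 26 dia: 105 in all, 130 to 220 g. Origin on the long axis at the middle of the body; +x towards the cap. Any of its four sides may be up. May be absent (None).
- bottle3_cap (a point): Centre of the cap's end face, 71 mm from the origin.
Not all that is in view belongs to the job. What is shaped like the bottle0 but purple is not meant.

How it is judged:
By the outcome, as a careful person would: the job done as asked, in the order asked, and still so for the second after the job is handed in, with the robot touching nothing.
Of bottle0, bottle1, bottle2, bottle3 only 2 to 4 are there at a start; the rules pass over those that are not, and their reading is None.
At some moment in a run one of bottle0, bottle1, bottle2, bottle3, lighter may be knocked a few centimetres aside while the robot is not near it.
Once in a run the grip may slacken for a moment while it holds something.
It also fails if it takes over 210 s, if anything falls off the work surface, if the arm or the gripper's body presses on something with over 40 N, if the wrist force passes 120 N, or if a joint passes its speed limit or range.

## Working session

There is one attempt and no reset: what is moved stays moved. The work goes in short steps, Python scripts to look and compute and a tool call to move; the robot and the scene stay as the last step left them, time stands still between calls to the robot, and variables do not carry over. Pictures are saved under pics/ and viewed, at most 14 in all, crops included, and the job is handed in when it is done.

Besides the shell and the picture viewer there is one more tool, called by a JSON object that holds its "op" and its "data", one argument or row to a line. send_rows: Moves the arm, as the interface text tells. Its arguments: {"type":"object","properties":{"plan":{"type":"array","items":{"type":"array","items":{"type":"number","minimum":-1,"maximum":1}}},"grip_force":{"type":"number"}},"required":["plan"]}

```bash
mkdir -p pics; ls
python3 - <<'E'
from station import env
import cv2,numpy as np
o=env.get_obs();print(o['t'],o['position'],o['orientation'],o['grip_width'])
for n in['top','side']:
    p,d=env.grab_frame(n);cv2.imwrite(f'pics/{n}0.png',p[:,:,::-1]);np.savez(f'{n}0.npz',p=p,d=d)
    c=env.calibration(n);print(n,c['camera_matrix'],c['k1'],c['cam_to_world'])
    for l in['bottle0','lighter','lighter_tip','bottle0_cap','case','cradle0','clasp_left_tip','clasp_right_tip']:
        f=env.tip_of if l not in() else 0
        print(n,l,[(np.round(r['at'],3).tolist(),round(r['score'],2)) for r in f(n,l)][:7])
E
```

```text
pics
0.0 [ 0.24428727 -0.60162941  0.24727678] [[ 9.26502131e-01  3.76288934e-01 -6.62990671e-04]
 [ 3.76289513e-01 -9.26500383e-01  1.80088405e-03]
 [ 6.33916300e-05 -1.91799935e-03 -9.99998159e-01]] 0.08517964667084643
top [[406.50688476   0.         253.76872217]
 [  0.         406.50688476 188.01748917]
 [  0.           0.           1.        ]] 0.012071418585726898 [[-0.00156537  0.99022477 -0.13947204  0.31464269]
 [-0.99996814 -0.00264181 -0.00753317 -0.00335509]
 [-0.00782799  0.1394558   0.99019736  1.56347589]
 [ 0.          0.          0.          1.        ]]
top bottle0 [([0.56, 0.306, 0.021], 0.81), ([0.496, 0.447, 0.014], 0.77), ([0.312, 0.395, 0.018], 0.56), ([0.555, -0.31, 0.016], 0.52), ([0.422, -0.29, 0.018], 0.48), ([0.382, 0.576, 0.003], 0.35), ([0.682, -0.083, 0.26], 0.33)]
top lighter [([0.409, 0.31, 0.011], 0.48), ([0.509, -0.355, 0.017], 0.21)]
top lighter_tip [([0.452, 0.397, 0.01], 0.65)]
top bottle0_cap [([0.47, 0.512, 0.014], 0.83)]
top case [([0.512, -0.355, 0.016], 0.66)]
top cradle0 [([0.586, -0.042, 0.01], 0.56)]
top clasp_left_tip [([0.687, 0.122, 0.
[... 382 characters left out ...]
     0.          0.          1.        ]]
side bottle0 [([0.314, 0.395, 0.017], 0.78), ([0.561, 0.313, 0.014], 0.73), ([0.421, -0.29, 0.019], 0.73), ([0.498, 0.439, 0.022], 0.68), ([0.565, -0.307, 0.017], 0.53), ([0.486, -0.436, -0.0], 0.23)]
side lighter [([0.41, 0.308, 0.008], 0.69)]
side lighter_tip [([0.454, 0.396, 0.01], 0.52)]
side bottle0_cap [([0.264, 0.438, 0.019], 0.98), ([0.474, 0.511, 0.021], 0.8), ([0.483, -0.437, -0.004], 0.25)]
side case [([0.571, 0.024, -0.0], 0.61), ([0.42, -0.291, 0.022], 0.39)]
side cradle0 [([0.585, -0.043, 0.005], 0.82)]
side clasp_left_tip [([0.685, 0.117, 0.261], 0.4)]
side clasp_right_tip [([0.585, -0.046, 0.006], 0.65), ([0.681, -0.087, 0.261], 0.5)]
```

View pics/top0.png

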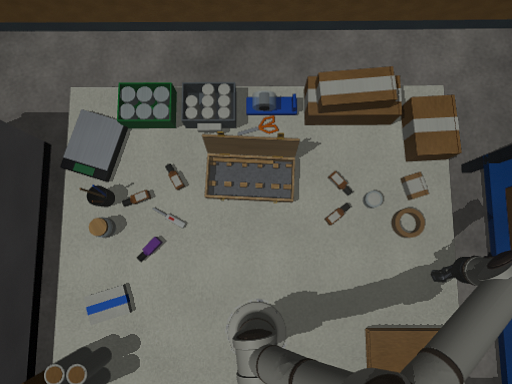

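View pics/side0.png

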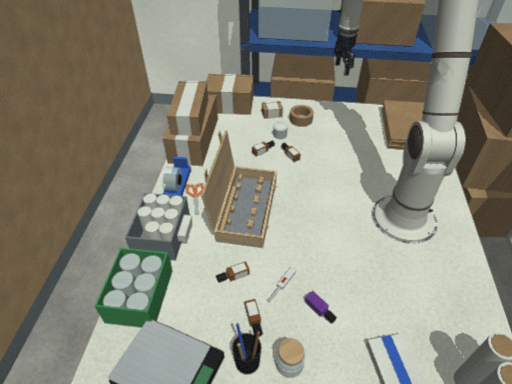

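```bash
cat > h.py <<'E'
from station import env
import numpy as np,cv2
def cloud(n,save=None):
    p,d=env.grab_frame(n)
    if save: cv2.imwrite('pics/%s.png'%save,p[:,:,::-1])
    return proj(n,p,d)
def proj(n,p,d):
    c=env.calibration(n);K=c['camera_matrix'];k=c['k1']
    v,u=np.mgrid[:384,:512];pts=np.stack([u,v],-1).reshape(-1,1,2).astype(float)
    s=cv2.undistortPoints(pts,K,np.array([k,0,0,0,0.])).reshape(384,512,2)
    P=np.stack([s[...,0]*d,-s[...,1]*d,-d,np.ones_like(d)],-1)@c['cam_to_world'].T
    P=P[...,:3].copy();P[d<=0]=np.nan
    return p,P
def mask(P,x,y,r,z0,z1):
    return (np.hypot(P[...,0]-x,P[...,1]-y)<r)&(P[...,2]>z0)&(P[...,2]<z1)
def bottle(p,P,x,y,r=.075,z0=.008,z1=.05):
    m=mask(P,x,y,r,z0,z1);q=P[m][:,:2];c=p[m].astype(float)
    (cx,cy),(w,h),a=cv2.minAreaRect(q.astype(np.float32)*1000)
    a=np.radians(a if w>=h else a+90);ax=np.array([np.cos(a),np.sin(a)])
    t=(q*1000-[cx,cy])@ax;s=c[:,0]-c[:,2]  # amber has red>blue
    if s[t>15].mean()>s[t<-15].mean(): ax=-ax
    z=np.nanpercentile(P[m][:,2],90)
    return dict(n=m.sum(),c=np.round([cx,cy],1),L=round(max(w,h)),W=round(min(w,h)),cap=round(np.degrees(np.arctan2(ax[1],ax[0])),1),z=round(z,4))
def rows(tgt,yaw=None):
    """world target -> tool-frame shares (x,y,z) and z-turn share"""
    o=env.get_obs();R=o['orientation'];d=R.T@(np.array(tgt)-o['position'])/.3
    out=list(np.round(d,3))
    if yaw is not None:
        c,s=np.cos(np.radians(yaw)),np.sin(np.radians(yaw))
        Rt=np.array([[c,s,0],[s,-c,0],[0,0,-1]])
        out+=list(np.round(cv2.Rodrigues(R.T@Rt)[0].ravel()/2,3))
    return out
E
python3 - <<'E'
from h import *
C={'b0':(.56,.31),'b1':(.497,.443),'b2':(.56,-.309),'b3':(.421,-.29),'li':(.43,.352)}
for n in['top','side']:
    f=np.load(n+'0.npz');p,P=proj(n,f['p'],f['d'])
    b=(np.abs(P[...,2]).__lt__(.01))
    for k,(x,y) in C.items():
        print(n,k,bottle(p,P,x,y,.085 if k=='li' else .072,z0=.006))
    print('bench z',np.nanmedian(P[mask(P,.45,.1,.05,-.02,.02)][:,2]))
    for z0,z1 in((.050,.062),):
        m=(P[...,2]>z0)&(P[...,2]<z1)&(abs(P[...,0]-.57)<.13)&(abs(P[...,1]-.02)<.2)
        q=P[m][:,:2].astype(np.float32)*1000
        print('rim',n,m.sum(),cv2.minAreaRect(q),np.median(P[m][:,2]))
E
python3 - <<'E'
import cv2
import numpy as np
a=cv2.imread('pics/top0.png')
u=lambda r:cv2.resize(a[r[0]:r[1],r[2]:r[3]],None,fx=5,fy=5,interpolation=cv2.INTER_CUBIC)
cv2.imwrite('pics/crop1.png',np.hstack([u((155,240,115,195)),u((155,240,310,390))]))
E
```

```text
top b0 {'n': np.int64(283), 'c': array([559.4, 312.4]), 'L': 133, 'W': 132, 'cap': np.float64(-30.2), 'z': np.float64(0.037)}
top b1 {'n': np.int64(298), 'c': array([496.9, 444. ]), 'L': 138, 'W': 121, 'cap': np.float64(-94.4), 'z': np.float64(0.0377)}
top b2 {'n': np.int64(294), 'c': array([ 565. , -314.1]), 'L': 130, 'W': 126, 'cap': np.float64(-23.5), 'z': np.float64(0.0376)}
top b3 {'n': np.int64(279), 'c': array([ 425.1, -292.3]), 'L': 134, 'W': 131, 'cap': np.float64(-45.1), 'z': np.float64(0.0372)}
top li {'n': np.int64(226), 'c': array([427.9, 349.5]), 'L': 157, 'W': 157, 'cap': np.float64(83.4), 'z': np.float64(0.0211)}
bench z 0.0003612818663134565
rim top 572 ((569.44921875, 24.5704345703125), (332.81005859375, 169.49923706054688), 86.95646667480469) 0.055828473963670855
side b0 {'n': np.int64(379), 'c': array([578.3, 320.5]), 'L': 101, 'W': 38, 'cap': np.float64(30.7), 'z': np.float64(0.0349)}
side b1 {'n': np.int64(407), 'c': array([498.1, 446.8]), 'L': 125, 'W': 80, 'cap': np.float64(-97.8), 'z': np.float64(0.0353)}
side b2 {'n': np.int64(197), 'c': array([ 554. , -313.4]), 'L': 92, 'W': 90, 'cap': np.float64(-97.5), 'z': np.float64(0.0347)}
side b3 {'n': np.int64(195), 'c': array([ 422. , -295.8]), 'L': 131, 'W': 79, 'cap': np.float64(-47.0), 'z': np.float64(0.0357)}
side li {'n': np.int64(222), 'c': array([423.1, 339.1]), 'L': 138, 'W': 23, 'cap': np.float64(62.1), 'z': np.float64(0.02)}
bench z -0.0005778269291507598
rim side 577 ((572.7681884765625, 25.923812866210938), (339.5587463378906, 174.02560424804688), 86.73331451416016) 0.05512093802151452
```

View pics/crop1.png

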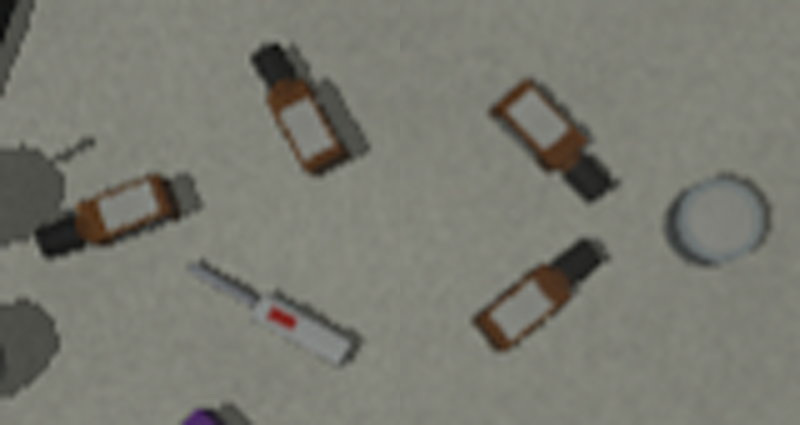

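```bash
cat >> h.py <<'E'
def blob(p,P,x,y,r=.075,z0=.012,z1=.05):
    """long-thing fit: largest component above z0; returns rect, far end directions"""
    m=mask(P,x,y,r,z0,z1).astype(np.uint8);n,l,s,_=cv2.connectedComponentsWithStats(m)
    m=l==1+np.argmax(s[1:,4]);q=P[m][:,:2]*1000;c=p[m].astype(float)
    # principal axis, head = darker/less saturated end
    mu=q.mean(0);ax=np.linalg.svd(q-mu,full_matrices=False)[2][0];t=(q-mu)@ax;nrm=np.array([-ax[1],ax[0]]);w=(q-mu)@nrm
    if np.sum(abs(w[t>t.mean()]) )<np.sum(abs(w[t<t.mean()])): pass
    def wid(k): return np.ptp(w[k])
    hi,lo=t>np.percentile(t,85),t<np.percentile(t,15)
    if wid(lo)<wid(hi): ax=-ax;t=-t;hi,lo=lo,hi
    a,b=np.percentile(t,[.5,99.5]);mid=(np.percentile(w,1)+np.percentile(w,99))/2
    return m,dict(n=int(m.sum()),mu=np.round(mu,1).tolist(),L=round(b-a,1),W=round(np.ptp(w),1),ang=round(float(np.degrees(np.arctan2(ax[1],ax[0]))),1),tail=np.round(mu+a*ax+mid*nrm*0,1).tolist(),rgbhead=c[hi].mean(0).round().tolist(),rgbtail=c[lo].mean(0).round().tolist())
E
cat > casefit.py <<'E'
from h import *
from scipy.optimize import least_squares
def rim(pr,q):
    c,s=np.cos(pr[2]),np.sin(pr[2]);d=q-pr[:2]*1000
    x=d[:,0]*c+d[:,1]*s;y=-d[:,0]*s+d[:,1]*c
    return x,y
allq=[]
for n in['top','side']:
    f=np.load(n+'0.npz');p,P=proj(n,f['p'],f['d'])
    m=(P[...,2]>.050)&(P[...,2]<.061)&(abs(P[...,0]-.565)<.13)&(abs(P[...,1]-.02)<.2)
    allq.append(P[m][:,:2]*1000)
for nm,Q in(('top',allq[:1]),('side',allq[1:]),('both',allq)):
    Q=np.vstack(Q);pr=np.array([.566,.0245,-.045])
    for _ in range(3):
        x,y=rim(pr,Q);q=Q[(x<68)]
        def f(v):
            x,y=rim(v,q);dx=abs(x+79);dy=abs(abs(y)-162.5)
            return np.minimum(dx,dy)
        r=least_squares(f,pr,loss='soft_l1',f_scale=2,x_scale=[.001,.001,.005],diff_step=1e-4);pr=r.x
    print(nm,np.round(pr[:2]*1000,1),np.degrees(pr[2]),np.median(f(pr)))
C={'b0':(.56,.31),'b1':(.497,.443),'b2':(.56,-.309),'b3':(.421,-.29),'li':(.43,.352)}
for n in['top','side']:
    f=np.load(n+'0.npz');p,P=proj(n,f['p'],f['d'])
    for k,(x,y) in C.items():
        m,d=blob(p,P,x,y,.085,z0=.009 if k=='li' else .012);print(n,k,d)
    for k,z0,z1,pt in(('lidedge',.15,.222,None),):
        m=(P[...,2]>z0)&(P[...,2]<z1)&(abs(P[...,0]-.68)<.05)&(abs(P[...,1]-.02)<.15)
        q=P[m];A=np.c_[q[:,2],q[:,1],np.ones(len(q))];print(n,'lid x=a z+b y+c',np.linalg.lstsq(A,q[:,0],rcond=None)[0],q[:,2].max())
E
python3 casefit.py
```

```text
top [568.   24.7] -2.9212785215191253 2.094353312442337
side [570.1  28.9] -2.7396770185354984 2.147502238026263
both [569.  27.] -2.912009906563556 2.3624532968752447
top b0 {'n': 231, 'mu': [573.1, 313.2], 'L': np.float64(104.1), 'W': np.float64(34.4), 'ang': 30.1, 'tail': [533.2, 290.0], 'rgbhead': [43.0, 43.0, 41.0], 'rgbtail': [73.0, 57.0, 43.0]}
top b1 {'n': 241, 'mu': [492.6, 452.3], 'L': np.float64(103.3), 'W': np.float64(36.4), 'ang': 111.2, 'tail': [508.9, 410.3], 'rgbhead': [37.0, 37.0, 36.0], 'rgbtail': [70.0, 54.0, 41.0]}
top b2 {'n': 236, 'mu': [549.3, -317.1], 'L': np.float64(101.7), 'W': np.float64(33.6), 'ang': -136.8, 'tail': [582.9, -285.5], 'rgbhead': [47.0, 47.0, 44.0], 'rgbtail': [92.0, 78.0, 64.0]}
top b3 {'n': 236, 'mu': [430.2, -303.4], 'L': np.float64(103.7), 'W': np.float64(34.2), 'ang': -51.6, 'tail': [400.8, -266.4], 'rgbhead': [43.0, 44.0, 41.0], 'rgbtail': [79.0, 62.0, 46.0]}
top li {'n': 146, 'mu': [415.2, 323.1], 'L': np.float64(133.3), 'W': np.float64(22.2), 'ang': 60.7, 'tail': [390.1, 278.5], 'rgbhead': [106.0, 109.0, 109.0], 'rgbtail': [128.0, 131
[... 417 characters left out ...]
.0, 49.0, 46.0], 'rgbtail': [161.0, 151.0, 133.0]}
side b2 {'n': 181, 'mu': [553.7, -308.6], 'L': np.float64(105.3), 'W': np.float64(35.0), 'ang': -139.2, 'tail': [587.5, -279.4], 'rgbhead': [62.0, 64.0, 61.0], 'rgbtail': [94.0, 77.0, 60.0]}
side b3 {'n': 176, 'mu': [431.2, -292.3], 'L': np.float64(108.7), 'W': np.float64(38.4), 'ang': -50.4, 'tail': [403.8, -259.2], 'rgbhead': [66.0, 68.0, 65.0], 'rgbtail': [92.0, 64.0, 41.0]}
side li {'n': 206, 'mu': [417.0, 328.4], 'L': np.float64(137.2), 'W': np.float64(24.1), 'ang': 60.9, 'tail': [389.6, 279.1], 'rgbhead': [158.0, 165.0, 161.0], 'rgbtail': [196.0, 204.0, 195.0]}
side lid x=a z+b y+c [0.13748888 0.04929853 0.64292395] 0.22196647307661577
```

Run:
```python
from h import *
print(rows([.559,-.309,.12],42.5))
```

```text
[np.float64(1.339), np.float64(-0.511), np.float64(0.428), np.float64(0.0), np.float64(0.0), np.float64(-0.178)]
```

{"op": "send_rows", "data": {
  "plan": [
    [0.9,-0.34,0.29,0,0,-0.178,1],
    [0.9,-0.34,0.29,0,0,-0.178,1],
    [0.9,-0.34,0.29,0,0,-0.178,1],
    [0.9,-0.34,0.29,0,0,-0.178,1],
    [0.9,-0.34,0.29,0,0,-0.178,1],
    [0.9,-0.34,0.29,0,0,-0.178,1],
    [0.9,-0.34,0.29,0,0,-0.178,1],
    [0.9,-0.34,0.29,0,0,-0.178,1]
  ],
  "grip_force": 50
}}

```text
t: 1.7
position: [0.4579, -0.404, 0.1609]
orientation: [[0.734, 0.679, -0.0], [0.679, -0.734, 0.001], [0.001, -0.001, -1.0]]
wrist_force: [-0.9, -1.4, 0.2]
grip_width: 0.0857
grip_force: 0.0
```

Run:
```python
from h import *
o=env.get_obs();print(o['t'],o['position'],o['orientation'],np.round(o['joints'],2))
print(rows([.559,-.309,.12],42.5),rows([.559,-.309,.022],42.5))
```

```text
1.7 [ 0.45786383 -0.40396385  0.16094756] [[ 7.34194030e-01  6.78939700e-01 -1.00615159e-04]
 [ 6.78939360e-01 -7.34193496e-01  1.12099751e-03]
 [ 6.87218717e-04 -8.91341271e-04 -9.99999367e-01]] [ 1.08  0.55 -0.54  1.73  0.33  0.96 -0.41]
[np.float64(0.462), np.float64(-0.003), np.float64(0.137), np.float64(-0.0), np.float64(-0.0), np.float64(0.002)] [np.float64(0.462), np.float64(-0.003), np.float64(0.463), np.float64(-0.0), np.float64(-0.0), np.float64(0.002)]
```

{"op": "send_rows", "data": {
  "plan": [
    [0.46,-0.003,0.14,0,0,0,1],
    [0.46,-0.003,0.14,0,0,0,1],
    [0.46,-0.003,0.14,0,0,0,1],
    [0.46,-0.003,0.14,0,0,0,1],
    [0.46,-0.003,0.14,0,0,0,1],
    [0.46,-0.003,0.24,0,0,0,1],
    [0.46,-0.003,0.34,0,0,0,1],
    [0.46,-0.003,0.42,0,0,0,1],
    [0.46,-0.003,0.463,0,0,0,1],
    [0.46,-0.003,0.463,0,0,0,1]
  ]
}}

```text
t: 2.7
position: [0.5549, -0.3142, 0.0209]
orientation: [[0.739, 0.673, -0.003], [0.673, -0.739, 0.0], [-0.002, -0.002, -1.0]]
wrist_force: [0.4, -0.0, 0.5]
grip_width: 0.0854
grip_force: 0.0
```

{"op": "send_rows", "data": {
  "plan": [
    [0,0,0,0,0,0,-0.5],
    [0,0,0,0,0,0,-0.5],
    [0,0,0,0,0,0,-0.5],
    [0,0,0,0,0,0,-0.5],
    [0,0,0,0,0,0,-0.5],
    [0,0,0,0,0,0,-0.5],
    [0,0,0,0,0,0,-0.5],
    [0,0,0,0,0,0,-0.5],
    [0,0,0,0,0,0,-0.5],
    [0,0,0,0,0,0,-0.5]
  ]
}}

```text
t: 3.7
position: [0.5585, -0.3127, 0.0239]
orientation: [[0.737, 0.676, 0.002], [0.676, -0.737, -0.001], [0.0, 0.002, -1.0]]
wrist_force: [-0.3, -0.2, 6.3]
grip_width: 0.033
grip_force: 51.3
```

Run:
```python
from h import *
o=env.get_obs();print(o['t'],o['position'],o['wrist_force'],o['grip_width'],o['grip_force'])
# target: cradle0 above; case (568,25.5,-2.9)
def cw(x,y,c=(.568,.0255),a=-2.9):
    a=np.radians(a);return c[0]+x*np.cos(a)-y*np.sin(a),c[1]+x*np.sin(a)+y*np.cos(a)
print(cw(.023,-.0655))
print(rows([*cw(.023,-.0655),.15],-2.9))
```

```text
3.7 [ 0.5584755  -0.31269436  0.02386689] [-0.31726209 -0.17981719  6.28240585] 0.03297015127337035 51.29646599292755
(np.float64(0.5876567076402116), np.float64(-0.041079755517328606))
[np.float64(0.684), np.float64(-0.601), np.float64(-0.422), np.float64(0.001), np.float64(-0.001), np.float64(0.396)]
```

{"op": "send_rows", "data": {
  "plan": [
    [0,0,-0.15,0,0,0,-0.5],
    [0,0,-0.3,0,0,0,-0.5],
    [0,0,-0.42,0,0,0,-0.5],
    [0.684,-0.6,-0.42,0,0,0.396,-0.5],
    [0.684,-0.6,-0.42,0,0,0.396,-0.5],
    [0.684,-0.6,-0.42,0,0,0.396,-0.5],
    [0.684,-0.6,-0.42,0,0,0.396,-0.5],
    [0.684,-0.6,-0.42,0,0,0.396,-0.5],
    [0.684,-0.6,-0.42,0,0,0.396,-0.5],
    [0.684,-0.6,-0.42,0,0,0.396,-0.5]
  ],
  "grip_force": 80
}}

```text
t: 4.7
position: [0.5873, -0.0338, 0.1488]
orientation: [[0.999, -0.042, 0.001], [-0.042, -0.999, 0.003], [0.001, -0.003, -1.0]]
wrist_force: [0.4, 0.6, -1.0]
grip_width: 0.0329
grip_force: 80.8
```

Run:
```python
from h import *
o=env.get_obs();print(o['t'],o['position'],o['wrist_force'],o['grip_width'],o['grip_force'],np.round(o['joints'],2))
for n in['top','side']:
    cloud(n,'b2'+n)
    for l in['bottle0','bottle0_cap']: print(n,l,[(np.round(r['at'],3).tolist(),round(r['score'],2)) for r in env.tip_of(n,l)])
a=np.hstack([cv2.resize(cv2.imread('pics/b2top.png')[120:220,190:320],None,fx=3,fy=3),cv2.resize(cv2.imread('pics/b2side.png')[130:250,190:320],None,fx=3,fy=2.5)])
cv2.imwrite('pics/b2.png',a)
```

```text
4.7 [ 0.58731248 -0.03376137  0.14884167] [ 0.40600087  0.55458606 -0.99817401] 0.03292228214777445 80.8057165145874 [ 0.33  0.51 -0.42  1.79  0.25  0.89 -1.81]
top bottle0 [([0.486, -0.444, -0.001], 0.74), ([0.464, -0.351, 0.018], 0.69), ([0.423, -0.289, 0.017], 0.68), ([0.313, 0.394, 0.015], 0.59), ([0.496, 0.444, 0.015], 0.49), ([0.562, 0.308, 0.018], 0.48)]
top bottle0_cap [([0.472, 0.513, 0.018], 0.68), ([0.26, 0.438, 0.021], 0.64)]
side bottle0 [([0.561, 0.309, 0.012], 0.79), ([0.422, -0.29, 0.018], 0.68), ([0.313, 0.392, 0.016], 0.65), ([0.498, 0.441, 0.02], 0.62), ([0.592, -0.038, 0.14], 0.58)]
side bottle0_cap [([0.47, 0.512, 0.019], 0.95), ([0.264, 0.436, 0.018], 0.74)]
```

View pics/b2.png

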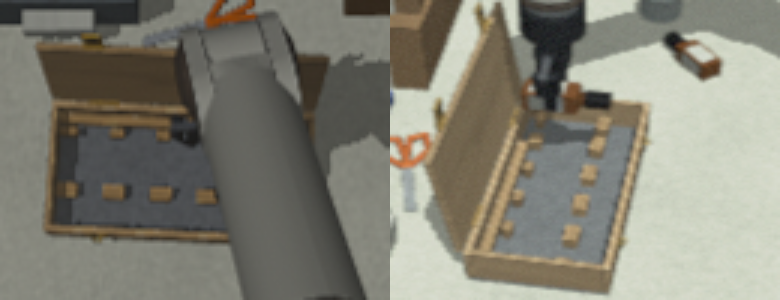

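Run:
```python
from h import *
from scipy.optimize import least_squares
o=env.get_obs();t=o['position'];print(t,np.degrees(np.arctan2(o['orientation'][1,0],o['orientation'][0,0])))
p,P=cloud('side')
m=(abs(P[...,0]-.56)<.1)&(abs(P[...,1]-t[1])<.045)&(P[...,2]>.115)&(P[...,2]<.20)
amb=m&(p[...,0]>p[...,2]*1.25)&(p[...,0]>60)
cap=m&(p.max(-1)<75)&(P[...,0]<.555)&(P[...,2]<.167)
for nm,k in(('amb',amb),('cap',cap)):
    q=P[k]*1000;print(nm,len(q),np.percentile(q,[2,50,98],axis=0).round(1).tolist())
# rim fits with tight z
for n in['top','side']:
    f=np.load(n+'0.npz');pp,PP=proj(n,f['p'],f['d'])
    c,s=np.cos(np.radians(-2.9)),np.sin(np.radians(-2.9))
    X=(PP[...,0]-.568)*1000;Y=(PP[...,1]-.0255)*1000;x=X*c+Y*s;y=-X*s+Y*c;z=PP[...,2]*1000
    ri=(z>53)&(z<60)
    def med(k): return np.round([k.sum(),*np.percentile(np.where(abs(x[k])>1e9,0,x[k]),[2,50,98]),*np.percentile(y[k],[2,50,98])],1).tolist()
    print(n,'front',med(ri&(x<-65)&(x>-95)&(abs(y)<140)));print(n,'L',med(ri&(y>145)&(y<180)&(abs(x)<60)));print(n,'R',med(ri&(y<-145)&(y>-180)&(abs(x)<60)))
    ck=(z>22)&(z<31)&(abs(y)<150)
    for x0 in(-25,52):
        k=(ck&(abs(x-x0)<16)).astype(np.uint8);N,l,st,_=cv2.connectedComponentsWithStats(k)
        print(n,x0,[(int(st[i,4]),round(float(x[l==i].mean()),1),round(float(y[l==i].mean()),1)) for i in range(1,N) if st[i,4]>8])
```

```text
[ 0.58695562 -0.04309554  0.14819857] -3.0326757864043223
amb 173 [[534.2, -83.7, 115.9], [611.2, -30.6, 143.7], [659.8, -11.9, 160.1]]
cap 51 [[522.3, -41.8, 141.2], [536.3, -29.7, 148.8], [550.8, -22.4, 154.9]]
top front [115.0, -82.7, -78.3, -74.7, -130.3, 7.8, 134.7]
top L [44.0, -56.9, 2.6, 55.0, 157.9, 161.4, 165.1]
top R [55.0, -59.2, -6.2, 54.6, -167.0, -163.1, -158.9]
top -25 [(22, -24.7, 138.4), (26, -24.2, 84.4), (26, -25.8, 21.7), (29, -25.1, -36.0), (30, -23.7, -97.6), (21, -24.7, -139.7)]
top 52 [(33, 59.7, 131.3), (21, 56.8, 85.7), (16, 64.2, 48.7), (21, 64.6, -33.5), (24, 56.1, -94.0), (13, 51.2, 23.8), (13, 50.9, -34.0), (9, 58.4, -142.4)]
side front [107.0, -80.7, -77.2, -73.5, -128.6, 15.2, 129.8]
side L [71.0, -58.8, 3.9, 57.7, 159.8, 165.1, 170.4]
side R [48.0, -55.0, 2.1, 59.4, -164.2, -158.6, -154.3]
side -25 [(17, -23.4, -135.7), (23, -23.5, -92.7), (27, -23.2, -32.2), (24, -22.9, 27.0), (34, -22.7, 87.9)]
side 52 [(10, 59.8, -139.9), (78, 59.5, -29.9), (22, 57.2, 81.1), (12, 65.6, 111.9)]
```

```bash
cat >> h.py <<'E'
def cw(x,y,c=(.5688,.0255),a=-2.9):
    a=np.radians(a);return c[0]+x*np.cos(a)-y*np.sin(a),c[1]+x*np.sin(a)+y*np.cos(a)
def pr(*t):
    o=env.get_obs();R=o['orientation'];print('t',round(o['t'],2),'pos',np.round(o['position']*1000,1),'yaw',round(np.degrees(np.arctan2(R[1,0],R[0,0])),1),'F',np.round(o['wrist_force'],1),'w',round(o['grip_width']*1000,1),round(o['grip_force']),'j',np.round(o['joints'],2))
    for a in t: print([float(v) for v in rows(*a)])
E
python3 - <<'E'
from h import *
pr(([.585,-.0411,.05],-2.9),([.585,-.0411,.029],-2.9))
E
```

```text
t 5.05 pos [587.  -42.9 148.2] yaw -3.0 F [-0.3 -0.  -0.9] w 32.9 81 j [ 0.34  0.51 -0.41  1.79  0.25  0.89 -1.8 ]
[-0.007, -0.006, 0.327, 0.0, 0.0, -0.001]
[-0.007, -0.006, 0.397, 0.0, 0.0, -0.001]
```

{"op": "send_rows", "data": {
  "plan": [
    [-0.007,-0.006,0.1,0,0,0,-0.5],
    [-0.007,-0.006,0.2,0,0,0,-0.5],
    [-0.007,-0.006,0.28,0,0,0,-0.5],
    [-0.007,-0.006,0.327,0,0,0,-0.5],
    [-0.007,-0.006,0.327,0,0,0,-0.5],
    [-0.007,-0.006,0.327,0,0,0,-0.5],
    [-0.007,-0.006,0.345,0,0,0,-0.5],
    [-0.007,-0.006,0.36,0,0,0,-0.5]
  ]
}}

```text
t: 5.85
position: [0.5863, -0.0391, 0.0415]
orientation: [[0.999, -0.05, 0.003], [-0.05, -0.999, -0.0], [0.003, 0.0, -1.0]]
wrist_force: [-0.5, 0.8, -1.1]
grip_width: 0.0323
grip_force: 80.8
```

Run:
```python
from h import *
pr(([.585,-.0411,.029],-2.9))
```

```text
t 5.85 pos [586.3 -39.1  41.5] yaw -2.9 F [-0.5  0.8 -1.1] w 32.3 81 j [ 0.29  0.66 -0.35  1.84  0.33  0.7  -1.87]
[-0.004, 0.007, 0.042, 0.0, -0.001, 0.0]
```

{"op": "send_rows", "data": {
  "plan": [
    [-0.002,0.003,0.02,0,0,0,-0.5],
    [-0.002,0.003,0.04,0,0,0,-0.5],
    [-0.002,0.003,0.042,0,0,0,-0.5],
    [-0.002,0.003,0.042,0,0,0,-0.5],
    [-0.002,0.003,0.042,0,0,0,-0.5]
  ]
}}

```text
t: 6.35
position: [0.5847, -0.0401, 0.0299]
orientation: [[0.999, -0.05, 0.0], [-0.05, -0.999, -0.001], [0.0, 0.001, -1.0]]
wrist_force: [-6.6, -1.0, 19.4]
grip_width: 0.0326
grip_force: 83.7
```

Run:
```python
from h import *
pr(([.585,-.0411,.029],-2.9))
```

```text
t 6.35 pos [584.7 -40.1  29.9] yaw -2.9 F [-6.6 -1.  19.4] w 32.6 84 j [ 0.28  0.68 -0.34  1.85  0.34  0.68 -1.88]
[0.001, 0.003, 0.003, 0.001, -0.0, 0.0]
```

{"op": "send_rows", "data": {
  "plan": [
    [0,0,0,0,0,0,0.15],
    [0,0,0,0,0,0,0.15],
    [0,0,0,0,0,0,0.15],
    [0,0,0,0,0,0,0.15],
    [0,0,-0.1,0,0,0,0.15],
    [0,0,-0.25,0,0,0,0.15],
    [0,0,-0.42,0,0,0,0.15],
    [0,0,-0.42,0,0,0,0.15]
  ]
}}

```text
t: 7.15
position: [0.5894, -0.0395, 0.1606]
orientation: [[0.999, -0.05, 0.012], [-0.05, -0.999, -0.001], [0.012, 0.0, -1.0]]
wrist_force: [1.0, 0.8, 0.3]
grip_width: 0.0496
grip_force: 0.0
```

{"op": "send_rows", "data": {
  "plan": [
    [-0.5,0.863,0,0,0,-0.75,1],
    [-0.5,0.863,0,0,0,-0.75,1],
    [-0.5,0.863,0,0,0,-0.75,1],
    [-0.5,0.863,0,0,0,-0.75,1],
    [-0.5,0.863,0,0,0,-0.75,1],
    [-0.5,0.863,0,0,0,-0.75,1],
    [-0.5,0.863,0,0,0,-0.75,1],
    [-0.5,0.863,0,0,0,-0.75,1],
    [-0.5,0.863,0,0,0,-0.75,1],
    [-0.5,0.863,0,0,0,-0.75,1]
  ]
}}

```text
t: 8.15
position: [0.4214, -0.2911, 0.1534]
orientation: [[0.157, 0.988, -0.0], [0.988, -0.157, 0.0], [0.0, -0.0, -1.0]]
wrist_force: [0.2, -0.3, -0.5]
grip_width: 0.0854
grip_force: 0.0
```

Run:
```python
from h import *
p,P=cloud('top','rel1');print(blob(p,P,.43,-.3,.085)[1]);p,P=cloud('side','rel1s');print(blob(p,P,.43,-.3,.085)[1])
for l in['bottle0','bottle0_cap']: print(l,[(np.round(r['at'],3).tolist(),round(r['score'],2)) for r in env.tip_of('side',l)])
pr(([.422,-.2915,.12],128.8))
cv2.imwrite('pics/rel1c.png',cv2.resize(cv2.imread('pics/rel1.png')[120:220,190:370],None,fx=4,fy=4))
```

```text
{'n': 120, 'mu': [414.8, -282.4], 'L': np.float64(55.1), 'W': np.float64(40.5), 'ang': -38.8, 'tail': [396.2, -267.5], 'rgbhead': [114.0, 108.0, 98.0], 'rgbtail': [79.0, 66.0, 52.0]}
{'n': 175, 'mu': [430.6, -292.0], 'L': np.float64(106.4), 'W': np.float64(36.3), 'ang': -50.7, 'tail': [404.4, -260.0], 'rgbhead': [58.0, 59.0, 57.0], 'rgbtail': [90.0, 64.0, 41.0]}
bottle0 [([0.311, 0.39, 0.016], 0.91), ([0.56, 0.31, 0.015], 0.8), ([0.498, 0.445, 0.018], 0.59), ([0.593, -0.037, 0.024], 0.51), ([0.422, -0.29, 0.022], 0.5), ([0.571, 0.023, -0.0], 0.2)]
bottle0_cap [([0.267, 0.441, 0.018], 0.75), ([0.475, 0.512, 0.021], 0.56)]
t 8.35 pos [ 421.6 -290.8  153.4] yaw 80.4 F [ 0.   0.5 -0.1] w 85.2 0 j [ 1.12  0.44 -0.7   1.97  0.36  0.86  0.07]
[-0.002, 0.002, 0.111, 0.0, -0.0, -0.422]
```

View pics/rel1c.png

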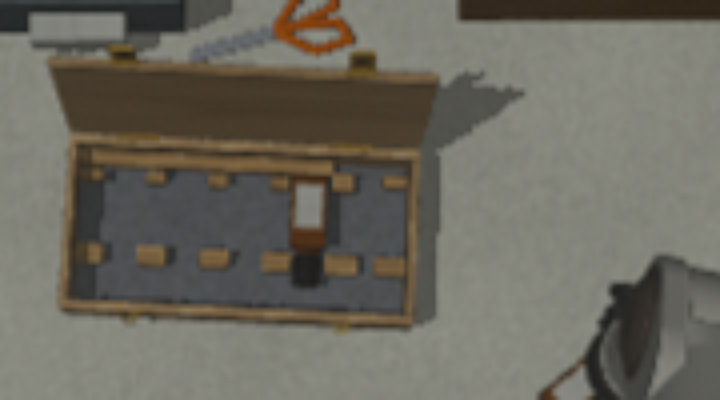

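{"op": "send_rows", "data": {
  "plan": [
    [-0.002,0.002,0.1,0,0,-0.422,1],
    [-0.002,0.002,0.1,0,0,-0.422,1],
    [-0.002,0.002,0.1,0,0,-0.422,1],
    [-0.002,0.002,0.1,0,0,-0.422,1],
    [-0.002,0.002,0.1,0,0,-0.422,1],
    [-0.002,0.002,0.1,0,0,-0.422,1],
    [-0.002,0.002,0.2,0,0,-0.422,1],
    [-0.002,0.002,0.3,0,0,-0.422,1],
    [-0.002,0.002,0.4,0,0,-0.422,1],
    [-0.002,0.002,0.433,0,0,-0.422,1]
  ]
}}

```text
t: 9.35
position: [0.4204, -0.2905, 0.0213]
orientation: [[-0.628, 0.778, -0.004], [0.778, 0.628, 0.002], [0.004, -0.002, -1.0]]
wrist_force: [-1.1, 0.0, -1.0]
grip_width: 0.0852
grip_force: 0.0
```

{"op": "send_rows", "data": {
  "plan": [
    [0,0,0,0,0,0,1],
    [0,0,0,0,0,0,-0.5],
    [0,0,0,0,0,0,-0.5],
    [0,0,0,0,0,0,-0.5],
    [0,0,0,0,0,0,-0.5],
    [0,0,0,0,0,0,-0.5],
    [0,0,0,0,0,0,-0.5],
    [0,0,0,0,0,0,-0.5]
  ]
}}

```text
t: 10.15
position: [0.4229, -0.2924, 0.0252]
orientation: [[-0.629, 0.777, 0.001], [0.777, 0.629, -0.002], [-0.002, -0.0, -1.0]]
wrist_force: [-1.2, 0.5, 7.7]
grip_width: 0.0323
grip_force: 80.6
```

{"op": "send_rows", "data": {
  "plan": [
    [0,0,-0.15,0,0,0,-0.5],
    [0,0,-0.3,0,0,0,-0.5],
    [0,0,-0.42,0,0,0,-0.5],
    [0,0,-0.42,0,0,0,-0.5],
    [0,0,-0.42,0,0,0,-0.5]
  ]
}}

```text
t: 10.65
position: [0.4221, -0.2923, 0.1506]
orientation: [[-0.629, 0.777, 0.001], [0.777, 0.629, -0.002], [-0.002, -0.001, -1.0]]
wrist_force: [-0.6, -0.4, -1.7]
grip_width: 0.0323
grip_force: 80.8
```

Run:
```python
from h import *
x,y=cw(.023,-.0055);print(x,y)
pr(([x,y,.15],80),([x,y,.15],-2.9))
```

```text
0.5914922840448142 0.01884340591372257
t 10.65 pos [ 422.1 -292.3  150.6] yaw 129.0 F [-0.6 -0.4 -1.7] w 32.3 81 j [ 1.27  0.51 -0.9   1.97  0.51  0.9   0.79]
[0.451, 1.091, 0.0, 0.0, 0.001, 0.427]
[0.451, 1.091, 0.0, 0.001, 0.001, 1.151]
```

{"op": "send_rows", "data": {
  "plan": [
    [0.41,0.99,0,0,0,0.75,-0.5],
    [0.41,0.99,0,0,0,0.75,-0.5],
    [0.41,0.99,0,0,0,0.75,-0.5],
    [0.41,0.99,0,0,0,0.75,-0.5],
    [0.41,0.99,0,0,0,0.75,-0.5],
    [0.41,0.99,0,0,0,0.75,-0.5],
    [0.41,0.99,0,0,0,0.75,-0.5],
    [0.41,0.99,0,0,0,0.75,-0.5],
    [0.41,0.99,0,0,0,0.75,-0.5],
    [0.41,0.99,0,0,0,0.75,-0.5]
  ]
}}

```text
t: 11.65
position: [0.5738, -0.0086, 0.1474]
orientation: [[0.715, 0.699, -0.004], [0.699, -0.715, -0.0], [-0.003, -0.003, -1.0]]
wrist_force: [-0.0, -0.2, -2.9]
grip_width: 0.0324
grip_force: 80.6
```

{"op": "send_rows", "data": {
  "plan": [
    [0,0,0,0,0,0.401,-0.5],
    [0,0,0,0,0,0.401,-0.5],
    [0,0,0,0,0,0.401,-0.5],
    [0,0,0,0,0,0.401,-0.5],
    [0,0,0,0,0,0.401,-0.5],
    [0,0,0,0,0,0.401,-0.5],
    [0,0,0,0,0,0.401,-0.5],
    [0,0,0,0,0,0.401,-0.5]
  ]
}}

```text
t: 12.45
position: [0.5743, -0.009, 0.1484]
orientation: [[1.0, -0.021, -0.003], [-0.021, -1.0, -0.0], [-0.003, 0.0, -1.0]]
wrist_force: [0.3, 1.1, -2.3]
grip_width: 0.0326
grip_force: 80.6
```

```bash
cat >> h.py <<'E'
def held(yl):
    p,P=cloud('side');t=env.get_obs()['position']
    m=(abs(P[...,0]-.55)<.1)&(abs(P[...,1]-t[1])<.04)&(P[...,2]>.115)&(P[...,2]<.167)&(P[...,0]<.56)
    cap=m&(p.max(-1)<75);q=P[cap]*1000;print('cap',len(q),np.percentile(q,[2,50,98],axis=0).round(1).tolist())
    print([(np.round(r['at'],3).tolist(),round(r['score'],2)) for r in env.tip_of('side','bottle0') if r['at'][2]>.05 or abs(r['at'][1])<.2])
E
python3 - <<'E'
from h import *
held(0)
x,y=cw(.023,-.0055)
pr(([x-.002,y,.05],-2.9),([x-.002,y,.029],-2.9))
E
```

```text
cap 58 [[503.2, -14.9, 137.3], [517.2, 1.3, 148.2], [532.7, 8.2, 152.8]]
[([0.594, -0.038, 0.022], 0.82), ([0.572, -0.003, 0.147], 0.59)]
t 12.55 pos [574.8  -9.  149. ] yaw -1.2 F [ 0.   0.2 -2.2] w 32.5 81 j [ 0.26  0.48 -0.37  1.83  0.22  0.88 -1.81]
[0.047, -0.094, 0.33, 0.0, 0.001, 0.015]
[0.047, -0.094, 0.4, 0.0, 0.001, 0.015]
```

{"op": "send_rows", "data": {
  "plan": [
    [0.058,-0.094,0,0,0,0.015,-0.5],
    [0.058,-0.094,0,0,0,0.015,-0.5],
    [0.058,-0.094,0.1,0,0,0.015,-0.5],
    [0.058,-0.094,0.2,0,0,0.015,-0.5],
    [0.058,-0.094,0.28,0,0,0.015,-0.5],
    [0.058,-0.094,0.33,0,0,0.015,-0.5],
    [0.058,-0.094,0.33,0,0,0.015,-0.5],
    [0.058,-0.094,0.345,0,0,0.015,-0.5],
    [0.058,-0.094,0.36,0,0,0.015,-0.5],
    [0.058,-0.094,0.36,0,0,0.015,-0.5]
  ]
}}

```text
t: 13.55
position: [0.5939, 0.0188, 0.0424]
orientation: [[0.999, -0.053, 0.001], [-0.053, -0.999, -0.0], [0.001, -0.0, -1.0]]
wrist_force: [0.0, 0.2, -2.3]
grip_width: 0.0326
grip_force: 80.7
```

Run:
```python
from h import *
x,y=cw(.023,-.0055)
pr(([x+.0015,y,.029],-2.9))
```

```text
t 13.55 pos [593.9  18.8  42.4] yaw -3.0 F [ 0.   0.2 -2.3] w 32.6 81 j [ 0.16  0.66 -0.32  1.83  0.3   0.7  -1.94]
[-0.003, 0.0, 0.045, -0.0, -0.0, -0.001]
```

{"op": "send_rows", "data": {
  "plan": [
    [-0.003,0,0.018,0,0,0,-0.5],
    [-0.003,0,0.037,0,0,0,-0.5],
    [-0.003,0,0.038,0,0,0,-0.5],
    [-0.003,0,0.038,0,0,0,-0.5],
    [-0.003,0,0.038,0,0,0,0.15],
    [-0.003,0,0.038,0,0,0,0.15],
    [-0.003,0,0.038,0,0,0,0.15],
    [-0.003,0,0.038,0,0,0,0.15]
  ]
}}

```text
t: 14.35
position: [0.5925, 0.0189, 0.0304]
orientation: [[0.999, -0.053, -0.0], [-0.053, -0.999, 0.0], [-0.0, -0.0, -1.0]]
wrist_force: [0.3, -0.5, -0.5]
grip_width: 0.0488
grip_force: 0.0
```

{"op": "send_rows", "data": {
  "plan": [
    [0,0,-0.1,0,0,0,0.15],
    [0,0,-0.25,0,0,0,0.15],
    [0,0,-0.4,0,0,0,0.15],
    [-0.15,-0.957,-0.4,0,0,-0.287,1],
    [-0.15,-0.957,-0.4,0,0,-0.287,1],
    [-0.15,-0.957,-0.4,0,0,-0.287,1],
    [-0.15,-0.957,-0.4,0,0,-0.287,1],
    [-0.15,-0.957,-0.4,0,0,-0.287,1],
    [-0.15,-0.957,-0.4,0,0,-0.287,1],
    [-0.15,-0.957,-0.4,0,0,-0.287,1]
  ]
}}

```text
t: 15.35
position: [0.5592, 0.3173, 0.1511]
orientation: [[0.862, 0.507, -0.001], [0.507, -0.862, 0.006], [0.002, -0.006, -1.0]]
wrist_force: [-0.2, 0.6, 0.8]
grip_width: 0.0853
grip_force: 0.0
```

Run:
```python
from h import *
p,P=cloud('top','rel2')
for l in['bottle0']: print(l,[(np.round(r['at'],3).tolist(),round(r['score'],2)) for r in env.tip_of('top',l)])
for k,(x,y) in {'b1':(.497,.443),'li':(.43,.352)}.items(): print(blob(p,P,x,y,.085,z0=.009 if k=='li' else .012)[1])
p,P=cloud('side')
for k,(x,y) in {'b0':(.56,.31),'b1':(.497,.443),'li':(.43,.352)}.items(): print(blob(p,P,x,y,.085,z0=.009 if k=='li' else .012)[1])
for l in['bottle0']: print(l,[(np.round(r['at'],3).tolist(),round(r['score'],2)) for r in env.tip_of('side',l)])
pr(([.562,.308,.12],30),([.562,.308,.026],30))
```

```text
bottle0 [([0.592, 0.024, 0.024], 0.81), ([0.496, 0.447, 0.014], 0.78), ([0.312, 0.393, 0.015], 0.73), ([0.586, -0.039, 0.024], 0.58)]
{'n': 244, 'mu': [492.3, 453.1], 'L': np.float64(103.4), 'W': np.float64(35.5), 'ang': 111.5, 'tail': [509.1, 410.5], 'rgbhead': [40.0, 41.0, 39.0], 'rgbtail': [75.0, 59.0, 45.0]}
{'n': 141, 'mu': [416.0, 325.5], 'L': np.float64(133.0), 'W': np.float64(22.1), 'ang': 59.6, 'tail': [388.6, 278.8], 'rgbhead': [112.0, 115.0, 115.0], 'rgbtail': [133.0, 136.0, 133.0]}
{'n': 363, 'mu': [574.8, 322.4], 'L': np.float64(103.3), 'W': np.float64(39.5), 'ang': 29.6, 'tail': [533.0, 298.7], 'rgbhead': [62.0, 64.0, 61.0], 'rgbtail': [150.0, 138.0, 120.0]}
{'n': 396, 'mu': [494.0, 462.7], 'L': np.float64(104.0), 'W': np.float64(35.3), 'ang': 112.4, 'tail': [513.2, 416.1], 'rgbhead': [49.0, 48.0, 45.0], 'rgbtail': [161.0, 152.0, 134.0]}
{'n': 209, 'mu': [416.9, 328.6], 'L': np.float64(137.8), 'W': np.float64(22.8), 'ang': 61.0, 'tail': [389.5, 279.2], 'rgbhead': [157.0, 164.0, 161.0], 'rgbtail': [196.0, 204.0, 196.0]}
bottle0 [([0.56, 0.308, 0.014], 0.93), ([0.497, 0.442, 0.02], 0.9), ([0.313, 0.394, 0.016], 0.63), ([0.591, -0.04, 0.025], 0.61)]
t 15.55 pos [563.2 306.2 150.1] yaw 29.8 F [-0.  -0.6 -0.1] w 85.8 0 j [-0.16  0.61 -0.53  1.65  0.36  0.98 -1.87]
[-0.0, -0.007, 0.1, 0.001, 0.001, -0.002]
[-0.0, -0.008, 0.414, 0.001, 0.001, -0.002]
```

{"op": "send_rows", "data": {
  "plan": [
    [0,-0.007,0.1,0,0,0,1],
    [0,-0.007,0.2,0,0,0,1],
    [0,-0.007,0.3,0,0,0,1],
    [0,-0.007,0.38,0,0,0,1],
    [0,-0.007,0.412,0,0,0,1],
    [0,-0.007,0.412,0,0,0,1],
    [0,-0.007,0.412,0,0,0,1]
  ]
}}

```text
t: 16.25
position: [0.5628, 0.3093, 0.0279]
orientation: [[0.868, 0.497, 0.001], [0.497, -0.868, 0.0], [0.001, 0.0, -1.0]]
wrist_force: [0.6, -0.2, -0.0]
grip_width: 0.0854
grip_force: 0.0
```

{"op": "send_rows", "data": {
  "plan": [
    [0,0,0,0,0,0,-0.5],
    [0,0,0,0,0,0,-0.5],
    [0,0,0,0,0,0,-0.5],
    [0,0,0,0,0,0,-0.5],
    [0,0,0,0,0,0,-0.5],
    [0,0,0,0,0,0,-0.5],
    [0,0,0,0,0,0,-0.5]
  ]
}}

```text
t: 16.95
position: [0.5626, 0.3101, 0.028]
orientation: [[0.867, 0.498, 0.002], [0.498, -0.867, 0.001], [0.002, 0.0, -1.0]]
wrist_force: [-0.8, -1.1, 5.9]
grip_width: 0.0324
grip_force: 81.3
```

{"op": "send_rows", "data": {
  "plan": [
    [0,0,-0.15,0,0,0,-0.5],
    [0,0,-0.3,0,0,0,-0.5],
    [0,0,-0.42,0,0,0,-0.5],
    [0,0,-0.42,0,0,0,-0.5],
    [0,0,-0.42,0,0,0,-0.5]
  ]
}}

```text
t: 17.45
position: [0.5618, 0.3097, 0.1533]
orientation: [[0.867, 0.498, 0.001], [0.498, -0.867, 0.0], [0.001, 0.0, -1.0]]
wrist_force: [-0.2, -0.0, -2.5]
grip_width: 0.0324
grip_force: 80.4
```

Run:
```python
from h import *
x,y=cw(.023,.0545);print(x,y)
pr(([x,y,.15],115))
```

```text
0.5945278604494171 0.07876656734477375
t 17.45 pos [561.8 309.7 153.3] yaw 29.9 F [-0.2 -0.  -2.5] w 32.4 80 j [-0.17  0.61 -0.53  1.65  0.36  0.98 -1.87]
[-0.289, 0.722, 0.011, 0.0, -0.0, -0.743]
```

{"op": "send_rows", "data": {
  "plan": [
    [-0.447,0.631,0,0,0,-0.743,-0.5],
    [-0.447,0.631,0,0,0,-0.743,-0.5],
    [-0.447,0.631,0,0,0,-0.743,-0.5],
    [-0.447,0.631,0,0,0,-0.743,-0.5],
    [-0.447,0.631,0,0,0,-0.743,-0.5],
    [-0.447,0.631,0,0,0,-0.743,-0.5],
    [-0.447,0.631,0,0,0,-0.743,-0.5],
    [-0.447,0.631,0,0,0,-0.743,-0.5],
    [-0.447,0.631,0,0,0,-0.743,-0.5],
    [-0.447,0.631,0,0,0,-0.743,-0.5]
  ]
}}

```text
t: 18.45
position: [0.5378, 0.0783, 0.1506]
orientation: [[-0.428, 0.904, -0.004], [0.904, 0.428, 0.0], [0.002, -0.004, -1.0]]
wrist_force: [0.6, -0.4, -2.2]
grip_width: 0.0321
grip_force: 80.4
```

{"op": "send_rows", "data": {
  "plan": [
    [-0.077,0.165,0,0,0,-0.542,-0.5],
    [-0.077,0.165,0,0,0,-0.542,-0.5],
    [-0.077,0.165,0,0,0,-0.542,-0.5],
    [-0.077,0.165,0,0,0,-0.542,-0.5],
    [-0.077,0.165,0,0,0,-0.542,-0.5],
    [-0.077,0.165,0,0,0,-0.542,-0.5],
    [-0.077,0.165,0,0,0,-0.542,-0.5],
    [-0.077,0.165,0,0,0,-0.542,-0.5],
    [-0.077,0.165,0,0,0,-0.542,-0.5],
    [-0.077,0.165,0,0,0,-0.542,-0.5]
  ]
}}

```text
t: 19.45
position: [0.5937, 0.0788, 0.152]
orientation: [[-0.999, 0.053, -0.002], [0.053, 0.999, 0.0], [0.002, 0.0, -1.0]]
wrist_force: [-0.6, -0.4, -1.4]
grip_width: 0.0322
grip_force: 80.7
```

Run:
```python
from h import *
held(0)
x,y=cw(.023,.0545)
pr(([x,y,.053],177.1))
```

```text
cap 69 [[523.7, 75.6, 134.4], [538.8, 91.4, 149.7], [552.8, 98.4, 154.8]]
[([0.592, 0.022, 0.026], 0.6), ([0.592, 0.082, 0.137], 0.53), ([0.593, -0.036, 0.022], 0.41)]
t 19.55 pos [594.1  78.8 152.6] yaw 177.0 F [ 0.7 -0.  -1.8] w 32.8 81 j [ 0.57  0.76 -1.08  1.75  0.75  1.11  0.76]
[-0.001, -0.0, 0.332, -0.0, -0.0, -0.001]
```

{"op": "send_rows", "data": {
  "plan": [
    [0,0,0.1,0,0,0,-0.5],
    [0,0,0.2,0,0,0,-0.5],
    [0,0,0.28,0,0,0,-0.5],
    [0,0,0.32,0,0,0,-0.5],
    [0,0,0.335,0,0,0,-0.5],
    [0,0,0.35,0,0,0,-0.5],
    [0,0,0.36,0,0,0,-0.5],
    [0,0,0.36,0,0,0,-0.5]
  ]
}}

```text
t: 20.35
position: [0.5948, 0.0789, 0.0455]
orientation: [[-0.999, 0.051, 0.001], [0.051, 0.999, 0.0], [-0.001, 0.0, -1.0]]
wrist_force: [-0.1, -0.2, -2.4]
grip_width: 0.032
grip_force: 80.7
```

Run:
```python
from h import *
x,y=cw(.023,.0545)
pr(([x,y,.034],177.1))
```

```text
t 20.35 pos [594.8  78.9  45.5] yaw 177.1 F [-0.1 -0.2 -2.4] w 32.0 81 j [ 0.5   0.89 -0.95  1.79  0.88  0.95  0.67]
[0.001, -0.0, 0.038, 0.0, 0.0, 0.0]
```

{"op": "send_rows", "data": {
  "plan": [
    [0,0,0.018,0,0,0,-0.5],
    [0,0,0.036,0,0,0,-0.5],
    [0,0,0.038,0,0,0,-0.5],
    [0,0,0.038,0,0,0,-0.5],
    [0,0,0.038,0,0,0,0.15],
    [0,0,0.038,0,0,0,0.15],
    [0,0,0.038,0,0,0,0.15],
    [0,0,0.038,0,0,0,0.15]
  ]
}}

```text
t: 21.15
position: [0.5943, 0.0789, 0.0334]
orientation: [[-0.999, 0.05, -0.0], [0.05, 0.999, 0.0], [0.0, 0.0, -1.0]]
wrist_force: [-0.6, -0.3, 0.6]
grip_width: 0.0487
grip_force: 0.0
```

{"op": "send_rows", "data": {
  "plan": [
    [0,0,-0.1,0,0,0,0.15],
    [0,0,-0.25,0,0,0,0.15],
    [0,0,-0.4,0,0,0,0.15],
    [0.324,1,-0.4,0,0,0.572,1],
    [0.324,1,-0.4,0,0,0.572,1],
    [0.324,1,-0.4,0,0,0.572,1],
    [0.324,1,-0.4,0,0,0.572,1],
    [0.324,1,-0.4,0,0,0.572,1],
    [0.324,1,-0.4,0,0,0.572,1],
    [0.324,1,-0.4,0,0,0.572,1]
  ]
}}

```text
t: 22.15
position: [0.5079, 0.3908, 0.1544]
orientation: [[-0.455, 0.89, -0.001], [0.89, 0.455, 0.005], [0.005, 0.001, -1.0]]
wrist_force: [-0.9, 0.3, 0.2]
grip_width: 0.0855
grip_force: 0.0
```

Run:
```python
from h import *
p,P=cloud('top','rel3');print([(np.round(r['at'],3).tolist(),round(r['score'],2)) for r in env.tip_of('top','bottle0')])
for k,(x,y) in {'b1':(.497,.443),'li':(.43,.352)}.items(): print(blob(p,P,x,y,.085,z0=.009 if k=='li' else .012)[1])
p,P=cloud('side')
for k,(x,y) in {'b1':(.497,.443),'li':(.43,.352)}.items(): print(blob(p,P,x,y,.085,z0=.009 if k=='li' else .012)[1])
for l in['bottle0']: print(l,[(np.round(r['at'],3).tolist(),round(r['score'],2)) for r in env.tip_of('side',l)])
pr(([.497,.442,.12],111.5),([.497,.442,.026],111.5))
```

```text
[([0.593, 0.022, 0.024], 0.77), ([0.589, -0.04, 0.021], 0.74), ([0.494, 0.447, 0.011], 0.61), ([0.598, 0.081, 0.024], 0.58)]
{'n': 54, 'mu': [475.0, 491.5], 'L': np.float64(45.7), 'W': np.float64(23.3), 'ang': -92.8, 'tail': [475.9, 509.8], 'rgbhead': [63.0, 57.0, 50.0], 'rgbtail': [45.0, 45.0, 43.0]}
{'n': 6, 'mu': [386.9, 294.0], 'L': np.float64(20.8), 'W': np.float64(4.8), 'ang': -106.7, 'tail': [390.0, 304.3], 'rgbhead': [119.0, 121.0, 117.0], 'rgbtail': [133.0, 134.0, 124.0]}
{'n': 396, 'mu': [493.9, 462.8], 'L': np.float64(105.6), 'W': np.float64(35.2), 'ang': 112.3, 'tail': [513.2, 415.7], 'rgbhead': [50.0, 50.0, 46.0], 'rgbtail': [159.0, 150.0, 132.0]}
{'n': 210, 'mu': [416.6, 327.9], 'L': np.float64(136.5), 'W': np.float64(24.4), 'ang': 60.9, 'tail': [389.2, 278.9], 'rgbhead': [157.0, 164.0, 161.0], 'rgbtail': [193.0, 201.0, 193.0]}
bottle0 [([0.312, 0.393, 0.017], 0.92), ([0.495, 0.443, 0.016], 0.79), ([0.596, 0.081, 0.019], 0.45)]
t 22.35 pos [512.2 383.1 153.3] yaw 117.2 F [-0.1 -1.1 -0.3] w 85.2 0 j [-0.11  0.7  -0.83  1.65  0.58  1.06 -0.64]
[0.198, 0.045, 0.111, -0.0, 0.001, 0.049]
[0.198, 0.045, 0.424, -0.0, 0.001, 0.049]
```

{"op": "send_rows", "data": {
  "plan": [
    [0.198,0.045,0.1,0,0,0.049,1],
    [0.198,0.045,0.1,0,0,0.049,1],
    [0.198,0.045,0.1,0,0,0.049,1],
    [0.198,0.045,0.2,0,0,0.049,1],
    [0.198,0.045,0.3,0,0,0.049,1],
    [0.198,0.045,0.38,0,0,0.049,1],
    [0.198,0.045,0.418,0,0,0.049,1],
    [0.198,0.045,0.418,0,0,0.049,1],
    [0.198,0.045,0.418,0,0,0.049,1]
  ]
}}

```text
t: 23.25
position: [0.4986, 0.4419, 0.0291]
orientation: [[-0.363, 0.932, 0.001], [0.932, 0.363, 0.001], [0.0, 0.001, -1.0]]
wrist_force: [-0.7, 0.5, 0.4]
grip_width: 0.0851
grip_force: 0.0
```

{"op": "send_rows", "data": {
  "plan": [
    [0,0,0,0,0,0,-0.5],
    [0,0,0,0,0,0,-0.5],
    [0,0,0,0,0,0,-0.5],
    [0,0,0,0,0,0,-0.5],
    [0,0,0,0,0,0,-0.5],
    [0,0,0,0,0,0,-0.5],
    [0,0,0,0,0,0,-0.5]
  ]
}}

```text
t: 23.95
position: [0.4981, 0.4432, 0.0293]
orientation: [[-0.364, 0.931, 0.002], [0.931, 0.364, 0.001], [0.001, 0.002, -1.0]]
wrist_force: [0.2, -0.6, 5.9]
grip_width: 0.0324
grip_force: 81.0
```

{"op": "send_rows", "data": {
  "plan": [
    [0,0,-0.15,0,0,0,-0.5],
    [0,0,-0.3,0,0,0,-0.5],
    [0,0,-0.42,0,0,0,-0.5],
    [0,0,-0.42,0,0,0,-0.5],
    [0,0,-0.42,0,0,0,-0.5]
  ]
}}

```text
t: 24.45
position: [0.4976, 0.4423, 0.1546]
orientation: [[-0.364, 0.931, 0.001], [0.931, 0.364, 0.0], [-0.0, 0.001, -1.0]]
wrist_force: [0.1, -0.3, -2.2]
grip_width: 0.0323
grip_force: 80.5
```

Run:
```python
from h import *
x,y=cw(.023,.1145);print(x,y)
pr(([x,y,.15],177.1))
```

```text
0.5975634368540199 0.13868972877582492
t 24.45 pos [497.6 442.3 154.6] yaw 111.3 F [ 0.1 -0.3 -2.2] w 32.3 80 j [-0.24  0.73 -0.8   1.58  0.57  1.08 -0.81]
[-1.064, -0.058, 0.016, 0.0, 0.0, -0.574]
```

{"op": "send_rows", "data": {
  "plan": [
    [-1,-0.055,0.015,0,0,-0.574,-0.5],
    [-1,-0.055,0.015,0,0,-0.574,-0.5],
    [-1,-0.055,0.015,0,0,-0.574,-0.5],
    [-1,-0.055,0.015,0,0,-0.574,-0.5],
    [-1,-0.055,0.015,0,0,-0.574,-0.5],
    [-1,-0.055,0.015,0,0,-0.574,-0.5],
    [-1,-0.055,0.015,0,0,-0.574,-0.5],
    [-1,-0.055,0.015,0,0,-0.574,-0.5],
    [-1,-0.055,0.015,0,0,-0.574,-0.5],
    [-1,-0.055,0.015,0,0,-0.574,-0.5]
  ]
}}

```text
t: 25.45
position: [0.5902, 0.1569, 0.148]
orientation: [[-0.999, 0.052, -0.003], [0.052, 0.999, -0.0], [0.003, -0.0, -1.0]]
wrist_force: [-0.6, -0.1, -1.6]
grip_width: 0.0326
grip_force: 80.4
```

Run:
```python
from h import *
env.grab_frame('side');env.get_obs();held(0)
x,y=cw(.023,.1145)
pr(([x,y,.053],177.1))
```

```text
cap 78 [[519.6, 152.0, 128.9], [533.8, 170.4, 144.8], [548.7, 175.9, 149.7]]
[([0.588, 0.154, 0.14], 0.74), ([0.591, -0.096, 0.009], 0.65), ([0.594, 0.082, 0.019], 0.64), ([0.593, 0.025, 0.025], 0.62), ([0.591, -0.038, 0.023], 0.49), ([0.571, 0.02, -0.003], 0.45)]
t 25.6 pos [590.7 157.5 149.2] yaw 177.1 F [-0.1  0.4 -2.4] w 32.5 80 j [ 0.42  0.77 -1.06  1.72  0.75  1.11  0.65]
[-0.026, -0.061, 0.321, -0.0, -0.0, 0.0]
```

{"op": "send_rows", "data": {
  "plan": [
    [-0.029,-0.061,0,0,0,0,-0.5],
    [-0.029,-0.061,0.1,0,0,0,-0.5],
    [-0.029,-0.061,0.2,0,0,0,-0.5],
    [-0.029,-0.061,0.28,0,0,0,-0.5],
    [-0.029,-0.061,0.31,0,0,0,-0.5],
    [-0.029,-0.061,0.32,0,0,0,-0.5],
    [-0.029,-0.061,0.333,0,0,0,-0.5],
    [-0.029,-0.061,0.347,0,0,0,-0.5],
    [-0.029,-0.061,0.347,0,0,0,-0.5]
  ]
}}

```text
t: 26.5
position: [0.5994, 0.1383, 0.0459]
orientation: [[-0.999, 0.05, 0.001], [0.05, 0.999, -0.0], [-0.001, -0.0, -1.0]]
wrist_force: [-0.4, -0.5, -1.5]
grip_width: 0.0325
grip_force: 80.4
```

Run:
```python
from h import *
x,y=cw(.023,.1145)
pr(([x,y,.035],177.1))
```

```text
t 26.5 pos [599.4 138.3  45.9] yaw 177.1 F [-0.4 -0.5 -1.5] w 32.5 80 j [ 0.38  0.9  -0.94  1.76  0.88  0.97  0.6 ]
[0.006, 0.001, 0.036, -0.0, 0.0, 0.0]
```

{"op": "send_rows", "data": {
  "plan": [
    [0.003,0,0.018,0,0,0,-0.5],
    [0.003,0,0.034,0,0,0,-0.5],
    [0.003,0,0.037,0,0,0,-0.5],
    [0.003,0,0.037,0,0,0,-0.5],
    [0.003,0,0.037,0,0,0,0.12],
    [0.003,0,0.037,0,0,0,0.12],
    [0.003,0,0.037,0,0,0,0.12],
    [0.003,0,0.037,0,0,0,0.12]
  ]
}}

```text
t: 27.3
position: [0.5981, 0.1383, 0.0343]
orientation: [[-0.999, 0.05, -0.0], [0.05, 0.999, 0.0], [0.0, 0.0, -1.0]]
wrist_force: [0.4, 0.4, -0.2]
grip_width: 0.0477
grip_force: 0.0
```

{"op": "send_rows", "data": {
  "plan": [
    [0,0,-0.1,0,0,0,0.12],
    [0,0,-0.25,0,0,0,0.12],
    [0,0,-0.4,0,0,0,0.12],
    [0,0,-0.4,0,0,0,0.12]
  ]
}}

```text
t: 27.7
position: [0.6015, 0.1407, 0.1609]
orientation: [[-0.999, 0.05, 0.01], [0.05, 0.999, 0.003], [-0.01, 0.004, -1.0]]
wrist_force: [1.0, 0.0, -0.4]
grip_width: 0.0481
grip_force: 0.0
```

{"op": "send_rows", "data": {
  "plan": [
    [0.654,0.546,0,0,0,0.75,1],
    [0.654,0.546,0,0,0,0.75,1],
    [0.654,0.546,0,0,0,0.75,1],
    [0.654,0.546,0,0,0,0.75,1],
    [0.654,0.546,0,0,0,0.75,1],
    [0.654,0.546,0,0,0,0.75,1],
    [0.654,0.546,0,0,0,0.75,1],
    [0.654,0.546,0,0,0,0.75,1],
    [0.654,0.546,0,0,0,0.75,1],
    [0.654,0.546,0,0,0,0.75,1]
  ]
}}

```text
t: 28.7
position: [0.4102, 0.3118, 0.1542]
orientation: [[-0.016, 1.0, 0.0], [1.0, 0.016, -0.0], [-0.0, 0.0, -1.0]]
wrist_force: [-0.5, -0.5, 0.0]
grip_width: 0.0853
grip_force: 0.0
```

Run:
```python
from h import *
p,P=cloud('top','rel4');print([(np.round(r['at'],3).tolist(),round(r['score'],2)) for r in env.tip_of('top','bottle0')])
p,P=cloud('side');print([(np.round(r['at'],3).tolist(),round(r['score'],2)) for r in env.tip_of('side','bottle0')])
print(blob(p,P,.43,.352,.085,z0=.009)[1]);print([(np.round(r['at'],3).tolist(),round(r['score'],2)) for r in env.tip_of('side','lighter')])
pr(([.41,.312,.12],60.8),([.41,.312,.022],60.8))
```

```text
[([0.315, 0.399, 0.015], 0.65), ([0.587, -0.041, 0.019], 0.64), ([0.596, 0.082, 0.026], 0.58), ([0.592, 0.022, 0.024], 0.55), ([0.594, 0.138, 0.02], 0.5)]
[([0.312, 0.392, 0.017], 0.92), ([0.599, 0.083, 0.017], 0.81), ([0.588, 0.025, 0.026], 0.62), ([0.592, 0.139, 0.024], 0.61), ([0.592, -0.037, 0.024], 0.54), ([0.457, 0.395, 0.013], 0.31)]
{'n': 204, 'mu': [416.3, 327.9], 'L': np.float64(135.7), 'W': np.float64(22.3), 'ang': 60.8, 'tail': [390.0, 280.7], 'rgbhead': [161.0, 169.0, 165.0], 'rgbtail': [197.0, 205.0, 197.0]}
[([0.414, 0.307, 0.008], 0.61)]
t 28.95 pos [410.3 311.8 154.3] yaw 91.5 F [-0.2 -0.8 -0.5] w 85.5 0 j [-0.05  0.47 -0.8   1.96  0.43  0.89 -1.06]
[0.001, -0.001, 0.114, -0.0, 0.0, 0.268]
[0.001, -0.001, 0.441, -0.0, 0.0, 0.268]
```

{"op": "send_rows", "data": {
  "plan": [
    [0,0,0.1,0,0,0.268,1],
    [0,0,0.1,0,0,0.268,1],
    [0,0,0.1,0,0,0.268,1],
    [0,0,0.1,0,0,0.268,1],
    [0,0,0.2,0,0,0.268,1],
    [0,0,0.3,0,0,0.268,1],
    [0,0,0.4,0,0,0.268,1],
    [0,0,0.448,0,0,0.268,1],
    [0,0,0.448,0,0,0.268,1],
    [0,0,0.448,0,0,0.268,1]
  ],
  "grip_force": 60
}}

```text
t: 29.95
position: [0.4105, 0.3123, 0.0205]
orientation: [[0.491, 0.871, -0.0], [0.871, -0.491, 0.001], [0.0, -0.0, -1.0]]
wrist_force: [0.3, 0.6, 1.0]
grip_width: 0.0855
grip_force: 0.0
```

{"op": "send_rows", "data": {
  "plan": [
    [0,0,0,0,0,0,-0.7],
    [0,0,0,0,0,0,-0.7],
    [0,0,0,0,0,0,-0.7],
    [0,0,0,0,0,0,-0.7],
    [0,0,0,0,0,0,-0.7],
    [0,0,0,0,0,0,-0.7],
    [0,0,0,0,0,0,-0.7],
    [0,0,0,0,0,0,-0.7]
  ]
}}

```text
t: 30.75
position: [0.4109, 0.312, 0.0208]
orientation: [[0.492, 0.871, 0.001], [0.871, -0.492, 0.0], [0.001, 0.001, -1.0]]
wrist_force: [-0.9, -0.8, 5.2]
grip_width: 0.0202
grip_force: 59.6
```

Run:
```python
from h import *
x,y=cw(.030,-.1205);print(x,y)
pr()
```

```text
0.5926651314362816 -0.09636347074299584
t 30.75 pos [410.9 312.   20.8] yaw 60.5 F [-0.9 -0.8  5.2] w 20.2 60 j [-0.28  0.65 -0.52  2.02  0.55  0.62 -1.69]
```

{"op": "send_rows", "data": {
  "plan": [
    [0,0,-0.15,0,0,0,-0.7],
    [0,0,-0.3,0,0,0,-0.7],
    [0,0,-0.43,0,0,0,-0.7],
    [0,0,-0.43,0,0,-0.2,-0.7]
  ]
}}

```text
t: 31.15
position: [0.4131, 0.3144, 0.1543]
orientation: [[0.354, 0.935, 0.008], [0.935, -0.354, 0.005], [0.007, 0.006, -1.0]]
wrist_force: [0.6, 0.3, -0.8]
grip_width: 0.0207
grip_force: 59.1
```

{"op": "send_rows", "data": {
  "plan": [
    [-0.78,0.95,0,0,0,-0.75,-0.7],
    [-0.78,0.95,0,0,0,-0.75,-0.7],
    [-0.78,0.95,0,0,0,-0.75,-0.7],
    [-0.78,0.95,0,0,0,-0.75,-0.7],
    [-0.78,0.95,0,0,0,-0.75,-0.7],
    [-0.78,0.95,0,0,0,-0.75,-0.7],
    [-0.78,0.95,0,0,0,-0.75,-0.7],
    [-0.78,0.95,0,0,0,-0.75,-0.7],
    [-0.78,0.95,0,0,0,-0.75,-0.7],
    [-0.78,0.95,0,0,0,-0.75,-0.7]
  ]
}}

```text
t: 32.15
position: [0.5935, -0.0105, 0.1485]
orientation: [[-0.895, 0.446, -0.001], [0.446, 0.895, -0.0], [0.001, -0.0, -1.0]]
wrist_force: [-0.1, 1.2, -0.6]
grip_width: 0.0204
grip_force: 59.1
```

Run:
```python
from h import *
x,y=cw(.030,-.1205)
pr(([x,y,.15],177.1))
```

```text
t 32.15 pos [593.5 -10.5 148.5] yaw 153.5 F [-0.1  1.2 -0.6] w 20.4 59 j [ 0.66  0.69 -0.95  1.77  0.64  1.03  0.57]
[-0.125, -0.257, -0.005, -0.0, -0.0, -0.206]
```

{"op": "send_rows", "data": {
  "plan": [
    [-0.125,-0.257,0,0,0,-0.206,-0.7],
    [-0.125,-0.257,0,0,0,-0.206,-0.7],
    [-0.125,-0.257,0,0,0,-0.206,-0.7],
    [-0.125,-0.257,0,0,0,-0.206,-0.7],
    [-0.125,-0.257,0,0,0,-0.206,-0.7],
    [-0.125,-0.257,0,0,0,-0.206,-0.7]
  ]
}}

```text
t: 32.75
position: [0.5922, -0.0927, 0.1492]
orientation: [[-0.999, 0.053, 0.0], [0.053, 0.999, 0.0], [-0.0, 0.0, -1.0]]
wrist_force: [-0.1, -0.6, -0.5]
grip_width: 0.0205
grip_force: 59.1
```

Run:
```python
from h import *
p,P=cloud('side','lit');t=env.get_obs()['position']
print([(l,np.round(r['at'],3).tolist(),round(r['score'],2)) for l in('lighter','lighter_tip') for r in env.tip_of('side',l)])
m=(P[...,0]<.56)&(P[...,0]>.44)&(abs(P[...,1]-t[1])<.04)&(P[...,2]>.105)&(P[...,2]<.16);q=P[m]*1000
print(len(q),np.percentile(q,[2,50,98],axis=0).round(1).tolist())
x,y=cw(.030,-.1205)
pr(([x,y,.05],177.1))
cv2.imwrite('pics/litc.png',cv2.resize(cv2.imread('pics/lit.png')[130:250,190:320],None,fx=5,fy=5))
```

```text
[('lighter', [0.768, -0.005, -0.002], 0.59), ('lighter', [0.588, -0.044, 0.007], 0.49), ('lighter', [0.598, -0.093, 0.139], 0.46), ('lighter_tip', [0.492, -0.091, 0.137], 0.52)]
45 [[499.3, -91.8, 134.4], [531.8, -84.4, 139.8], [558.8, -78.9, 147.0]]
t 32.9 pos [592.3 -93.  149.3] yaw 177.0 F [-0.  -0.5 -0.8] w 20.3 59 j [ 0.84  0.74 -1.03  1.75  0.72  1.08  1.07]
[-0.002, -0.011, 0.331, -0.0, 0.0, -0.001]
```

View pics/litc.png

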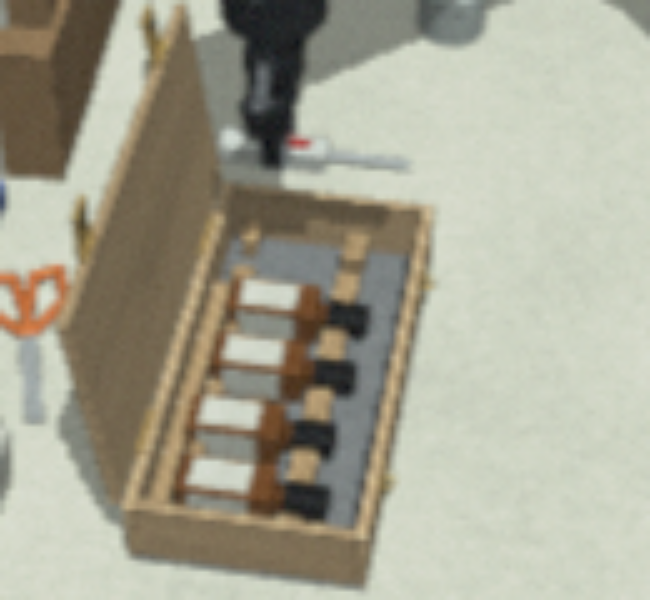

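{"op": "send_rows", "data": {
  "plan": [
    [-0.002,-0.01,0.05,0,0,0,-0.7],
    [-0.002,-0.01,0.15,0,0,0,-0.7],
    [-0.002,-0.01,0.25,0,0,0,-0.7],
    [-0.002,-0.01,0.3,0,0,0,-0.7],
    [-0.002,-0.01,0.32,0,0,0,-0.7],
    [-0.002,-0.01,0.335,0,0,0,-0.7],
    [-0.002,-0.01,0.35,0,0,0,-0.7],
    [-0.002,-0.01,0.365,0,0,0,-0.7],
    [-0.002,-0.01,0.365,0,0,0,-0.7]
  ]
}}

```text
t: 33.8
position: [0.5928, -0.0973, 0.0396]
orientation: [[-0.999, 0.053, 0.0], [0.053, 0.999, -0.0], [-0.0, -0.0, -1.0]]
wrist_force: [0.2, -0.9, -0.9]
grip_width: 0.0205
grip_force: 59.1
```

Run:
```python
from h import *
x,y=cw(.030,-.1205)
pr(([x,y,.027],177.1))
```

```text
t 33.8 pos [592.8 -97.3  39.6] yaw 176.9 F [ 0.2 -0.9 -0.9] w 20.5 59 j [ 0.76  0.87 -0.91  1.79  0.86  0.93  0.98]
[0.001, 0.003, 0.042, -0.0, 0.0, -0.001]
```

{"op": "send_rows", "data": {
  "plan": [
    [0,0.003,0.02,0,0,0,-0.7],
    [0,0.003,0.04,0,0,0,-0.7],
    [0,0.003,0.042,0,0,0,-0.7],
    [0,0.003,0.042,0,0,0,-0.7],
    [0,0.003,0.042,0,0,0,-0.1],
    [0,0.003,0.042,0,0,0,-0.1],
    [0,0.003,0.042,0,0,0,-0.1],
    [0,0.003,0.042,0,0,0,-0.1]
  ]
}}

```text
t: 34.6
position: [0.5939, -0.0912, 0.028]
orientation: [[-0.999, 0.049, 0.003], [0.049, 0.999, 0.006], [-0.003, 0.006, -1.0]]
wrist_force: [0.8, 8.8, 3.6]
grip_width: 0.0381
grip_force: 4.1
```

{"op": "send_rows", "data": {
  "plan": [
    [0,0,-0.1,0,0,0,-0.1],
    [0,0,-0.25,0,0,0,-0.1],
    [0.1,0,-0.4,0,0,0,-0.1],
    [0.15,0,-0.55,0,0,0,-0.1],
    [0.2,0,-0.7,0,0,0,-1],
    [0.2,0,-0.85,0,0,0,-1],
    [0.2,0,-1,0,0,0,-1],
    [0.2,0,-1,0,0,0,-1],
    [0.2,0,-1,0,0,0,-1]
  ]
}}

```text
t: 35.5
position: [0.5332, -0.0933, 0.3276]
orientation: [[-0.999, 0.054, 0.002], [0.054, 0.999, -0.002], [-0.002, -0.001, -1.0]]
wrist_force: [-0.2, -0.1, 0.2]
grip_width: -0.0001
grip_force: 0.0
```

Run:
```python
from h import *
p,P=cloud('top','lt')
for n in('top','side'):
    cloud(n,'lt'+n);print([(l,np.round(r['at'],3).tolist(),round(r['score'],2)) for l in('lighter','lighter_tip') for r in env.tip_of(n,l)])
a=cv2.resize(cv2.imread('pics/lttop.png')[125:215,190:310],None,fx=4,fy=4);b=cv2.resize(cv2.imread('pics/ltside.png')[160:250,205:295],None,fx=4,fy=4)
cv2.imwrite('pics/ltc.png',cv2.resize(np.hstack([a,b]),(800,343)))
pr(([*cw(.15,0),.33],177.1),([*cw(.15,0),.22],177.1))
```

```text
[('lighter', [0.597, -0.092, 0.018], 0.49), ('lighter_tip', [0.534, 0.082, 0.026], 0.35)]
[('lighter', [0.596, -0.096, 0.013], 0.65), ('lighter_tip', [0.494, -0.092, 0.015], 0.54)]
t 35.85 pos [532.4 -93.  325.9] yaw 177.0 F [ 0.3 -1.1  0. ] w 0.0 0 j [ 1.08  0.47 -1.27  1.72  0.47  1.31  1.23]
[-0.6, 0.402, -0.014, 0.0, -0.001, -0.001]
[-0.601, 0.402, 0.352, 0.0, -0.001, -0.001]
```

View pics/ltc.png

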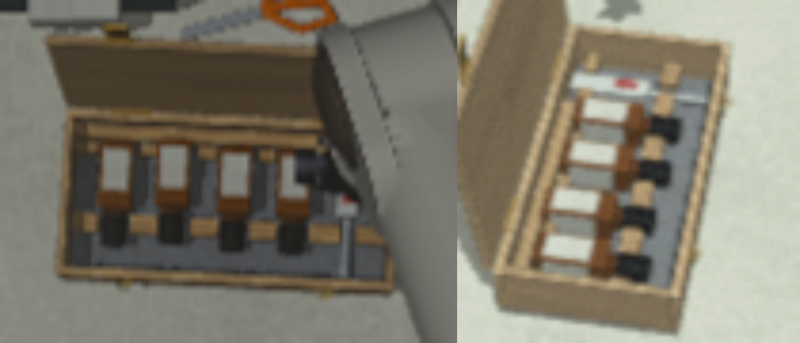

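Run:
```python
from h import *
p,P=cloud('side')
d=P[...,:2]-np.array([.5688,.0255]);a=np.radians(-2.9);c,s=np.cos(a),np.sin(a)
x=(d[...,0]*c+d[...,1]*s)*1000;y=(-d[...,0]*s+d[...,1]*c)*1000-3;z=P[...,2]*1000
w=(p.min(-1)>110)&(abs(y+120)<25)&(abs(x-10)<90)&(z>3)&(z<45)
for lo,hi in((-80,-40),(-40,-10),(-8,15),(15,40),(40,75)):
    k=w&(x>lo)&(x<hi)
    if k.any(): print(lo,k.sum(),'y',np.percentile(y[k],[5,50,95]).round(1),'z',np.percentile(z[k],[5,50,95]).round(1))
k=w;print(np.percentile(x[k],[1,99]))
k=(abs(y+5)<150)&(abs(x-15)<35)&(z>15)&(z<60)&(p.min(-1)>110)&(y>-90)
for y0 in(-65.5,-5.5,54.5,114.5):
    q=k&(abs(y-y0)<16);print(y0,np.percentile(z[q],[10,50,90]).round(1))
```

```text
-80 44 y [-142.2 -116.7 -102.1] z [ 3.3  6.5 18.4]
-40 34 y [-141.7 -119.6  -98.5] z [ 4.6 21.4 28.5]
-8 33 y [-139.6 -114.1 -109.6] z [ 6.2 19.9 25.2]
15 33 y [-125.6 -113.4 -107.8] z [10.1 22.7 28.1]
40 49 y [-137.7 -119.5 -105.3] z [17.3 22.5 27.2]
[-62.5034118   71.84170102]
-65.5 [24.9 39.  42.3]
-5.5 [22.3 39.  41.9]
54.5 [36.2 39.7 42.4]
114.5 [27. 39. 42.]
```

{"op": "send_rows", "data": {
  "plan": [
    [-0.6,0.402,-0.014,0,0,0,-1],
    [-0.6,0.402,-0.014,0,0,0,-1],
    [-0.6,0.402,-0.014,0,0,0,-1],
    [-0.6,0.402,-0.014,0,0,0,-1],
    [-0.6,0.402,-0.014,0,0,0,-1],
    [-0.6,0.402,-0.014,0,0,0,-1],
    [-0.6,0.402,-0.014,0,0,0,-1]
  ]
}}

```text
t: 36.6
position: [0.7186, 0.0182, 0.3302]
orientation: [[-0.999, 0.052, -0.002], [0.052, 0.999, 0.0], [0.002, 0.0, -1.0]]
wrist_force: [0.2, 0.1, 0.7]
grip_width: 0.0004
grip_force: 0.0
```

Run:
```python
from h import *
pr(([*cw(.15,0),.22],177.1))
```

```text
t 36.6 pos [718.6  18.2 330.2] yaw 177.0 F [0.2 0.1 0.7] w 0.4 0 j [ 0.51  0.76 -1.06  1.23  0.64  1.5   1.06]
[-0.001, -0.001, 0.367, 0.0, -0.001, -0.001]
```

{"op": "send_rows", "data": {
  "plan": [
    [0,0,0.1,0,0,0,-1],
    [0,0,0.2,0,0,0,-1],
    [0,0,0.3,0,0,0,-1],
    [0,0,0.367,0,0,0,-1],
    [0,0,0.367,0,0,0,-1],
    [0,0,0.367,0,0,0,-1]
  ]
}}

```text
t: 37.2
position: [0.7186, 0.0161, 0.2217]
orientation: [[-0.998, 0.055, 0.0], [0.055, 0.998, -0.0], [-0.0, -0.0, -1.0]]
wrist_force: [0.9, -0.0, 1.6]
grip_width: -0.0
grip_force: 0.0
```

{"op": "send_rows", "data": {
  "plan": [
    [0.04,0,0,0,0,0,-1],
    [0.08,0,0,0,0,0,-1],
    [0.12,0,-0.005,0,0,0,-1],
    [0.16,0,-0.01,0,0,0,-1],
    [0.2,0,-0.01,0,0,0,-1],
    [0.245,0,-0.006,0,0,0,-1],
    [0.287,0,0,0,0,0,-1],
    [0.33,0,0.012,0,0,0,-1],
    [0.37,0,0.026,0,0,0,-1],
    [0.41,0,0.043,0,0,0,-1]
  ]
}}

```text
t: 38.2
position: [0.5978, 0.0241, 0.2114]
orientation: [[-0.999, 0.054, 0.006], [0.054, 0.999, -0.001], [-0.006, -0.001, -1.0]]
wrist_force: [1.6, -0.8, 2.1]
grip_width: 0.0
grip_force: 1.1
```

Run:
```python
from h import *
cloud('side','lid1')
pr()
cv2.imwrite('pics/lid1c.png',cv2.imread('pics/lid1.png')[90:260,120:340].repeat(3,0).repeat(3,1))
```

```text
t 38.25 pos [595.2  24.3 210. ] yaw 177.0 F [-0.6  0.9  0.5] w 0.2 1 j [ 0.69  0.67 -1.1   1.72  0.65  1.17  0.92]
```

View pics/lid1c.png

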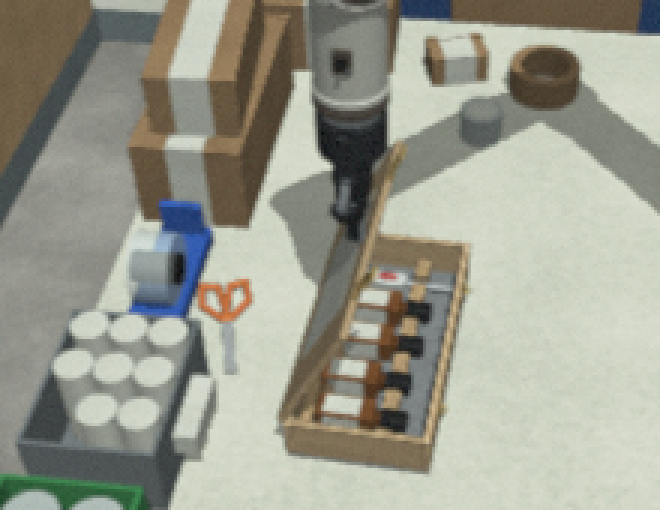

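{"op": "send_rows", "data": {
  "plan": [
    [0.04,0,0.024,0,0,0,-1],
    [0.075,0,0.048,0,0,0,-1],
    [0.109,0,0.075,0,0,0,-1],
    [0.14,0,0.105,0,0,0,-1],
    [0.17,0,0.138,0,0,0,-1],
    [0.195,0,0.17,0,0,0,-1],
    [0.216,0,0.21,0,0,0,-1],
    [0.236,0,0.25,0,0,0,-1],
    [0.252,0,0.289,0,0,0,-1],
    [0.262,0,0.33,0,0,0,-1]
  ]
}}

```text
t: 39.25
position: [0.5169, 0.0285, 0.1079]
orientation: [[-0.999, 0.053, -0.001], [0.053, 0.999, -0.0], [0.001, -0.0, -1.0]]
wrist_force: [-0.2, 0.2, 1.1]
grip_width: -0.0002
grip_force: 0.5
```

{"op": "send_rows", "data": {
  "plan": [
    [0.006,0,0.025,0,0,0,-1],
    [0.01,0,0.045,0,0,0,-1],
    [0.013,0,0.06,0,0,0,-1],
    [0.015,0,0.075,0,0,0,-1],
    [0.015,0,0.085,0,0,0,-1],
    [0.015,0,0.09,0,0,0,-1]
  ]
}}

```text
t: 39.85
position: [0.5132, 0.0287, 0.082]
orientation: [[-0.999, 0.053, 0.0], [0.053, 0.999, -0.0], [-0.0, -0.0, -1.0]]
wrist_force: [-4.2, -0.8, 14.1]
grip_width: 0.0004
grip_force: 7.3
```

Run:
```python
from h import *
pr()
```

```text
t 39.85 pos [513.2  28.7  82. ] yaw 176.9 F [-4.2 -0.8 14.1] w 0.4 7 j [ 0.67  0.71 -1.    2.    0.79  0.88  0.74]
```

{"op": "send_rows", "data": {
  "plan": [
    [0,0,0.012,0,0,0,-1],
    [0,0,0.012,0,0,0,-1],
    [0,0,0,0,0,0,-1],
    [0,0,-0.15,0,0,0,-1],
    [0,0,-0.25,0,0,0,-1],
    [0,0,-0.25,0,0,0,-1]
  ]
}}

```text
t: 40.45
position: [0.5162, 0.0297, 0.1611]
orientation: [[-0.999, 0.053, 0.007], [0.053, 0.999, 0.0], [-0.007, 0.001, -1.0]]
wrist_force: [1.1, 0.1, -0.2]
grip_width: 0.0001
grip_force: 0.0
```

Run:
```python
from h import *
for n in('top','side'):
    p,P=cloud(n,'sh'+n);print(n,[(l,np.round(r['at'],3).tolist(),round(r['score'],2)) for l in('clasp_left_tip','clasp_right_tip') for r in env.tip_of(n,l)])
    d=P[...,:2]-np.array([.5688,.0255]);a=np.radians(-2.9);c,s=np.cos(a),np.sin(a)
    x=(d[...,0]*c+d[...,1]*s)*1000;y=(-d[...,0]*s+d[...,1]*c)*1000-(3 if n=='side' else 0);z=P[...,2]*1000
    for lo,hi in((-80,-50),(-40,-10),(0,30),(40,70)):
        k=(abs(y)<150)&(x>lo)&(x<hi)&(z>50)&(z<85)&(abs(y)>40);print('lid',lo,np.percentile(z[k],[10,50,90]).round(1))
    for yy in(100,-100):
        k=(abs(y-yy)<18)&(x<-93)&(x>-135)&(z>20)&(z<110);print(yy,k.sum(),np.percentile(x[k],[2,98]).round(1) if k.any() else 0,np.percentile(y[k],[2,50,98]).round(1) if k.any() else 0,np.median(z[k]))
a=cv2.resize(cv2.imread('pics/shtop.png')[125:225,190:310],None,fx=3.5,fy=3.5);b=cv2.resize(cv2.imread('pics/shside.png')[150:260,205:305],(350,350))
cv2.imwrite('pics/shc.png',np.hstack([a,b]))
pr(([*cw(-.112,.1),.15],177.1))
```

```text
top [('clasp_left_tip', [0.451, 0.132, 0.062], 0.38), ('clasp_left_tip', [0.392, -0.568, -0.005], 0.21)]
lid -80 [60.3 65.1 70. ]
lid -40 [60.8 64.8 69.5]
lid 0 [61.4 64.8 69.1]
lid 40 [60.6 64.9 69.4]
100 54 [-126.3  -95.5] [ 88.2  98.9 109.5] 62.82264265295912
-100 0 0 0 nan
side [('clasp_left_tip', [0.448, 0.127, 0.053], 0.47), ('clasp_right_tip', [0.437, -0.077, 0.062], 0.43)]
lid -80 [61.8 64.5 67.6]
lid -40 [62.  65.  67.9]
lid 0 [61.9 64.9 67.5]
lid 40 [61.7 64.6 67.3]
100 51 [-123.9  -94. ] [ 87.5  99.4 109.6] 61.15610985912801
-100 40 [-123.7  -94.1] [-112.9 -101.7  -89.1] 64.42278287620607
t 40.75 pos [512.4  28.5 156. ] yaw 176.9 F [ 0.2 -0.   0.3] w 0.1 0 j [ 0.75  0.62 -1.12  1.96  0.66  1.    0.84]
[0.186, 0.332, 0.02, -0.0, -0.001, -0.001]
  return _methods._mean(a, axis=axis, dtype=dtype,
  ret = ret.dtype.type(ret / rcount)
```

View pics/shc.png

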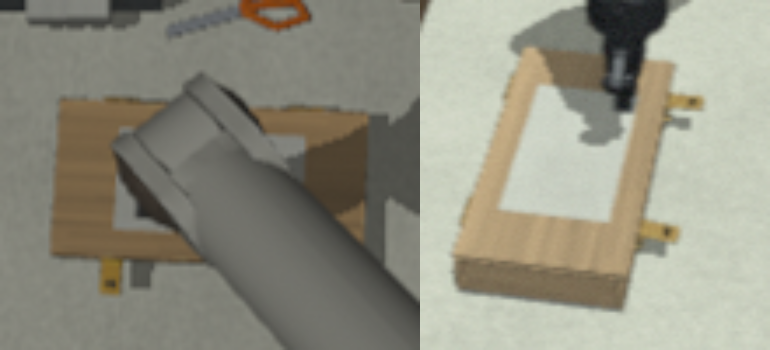

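{"op": "send_rows", "data": {
  "plan": [
    [0.1,0.166,0,0,0,0,-1],
    [0.206,0.332,0,0,0,0,-1],
    [0.206,0.332,0,0,0,0,-1],
    [0.206,0.332,0.1,0,0,0,-1],
    [0.206,0.332,0.18,0,0,0,-1],
    [0.206,0.332,0.24,0,0,0,-1],
    [0.206,0.332,0.28,0,0,0,-1],
    [0.206,0.332,0.32,0,0,0,-1],
    [0.206,0.332,0.35,0,0,0,-1],
    [0.206,0.332,0.373,0,0,0,-1]
  ]
}}

```text
t: 41.75
position: [0.4567, 0.1315, 0.0446]
orientation: [[-0.999, 0.053, -0.0], [0.053, 0.999, 0.0], [0.0, 0.0, -1.0]]
wrist_force: [0.2, 0.2, 0.9]
grip_width: 0.0002
grip_force: 0.3
```

{"op": "send_rows", "data": {
  "plan": [
    [-0.015,0,0,0,0,0,-1],
    [-0.03,0,0,0,0,0,-1],
    [-0.04,0,0,0,0,0,-1],
    [-0.048,0,0,0,0,0,-1],
    [-0.048,0,0,0,0,0,-1]
  ]
}}

```text
t: 42.25
position: [0.4695, 0.1308, 0.0454]
orientation: [[-0.999, 0.053, -0.003], [0.053, 0.999, -0.001], [0.003, -0.001, -1.0]]
wrist_force: [-6.4, -1.1, 5.5]
grip_width: -0.0002
grip_force: 3.3
```

Run:
```python
from h import *
pr(([*cw(-.103,.1),.044],177.1))
```

```text
t 42.25 pos [469.5 130.8  45.4] yaw 177.0 F [-6.4 -1.1  5.5] w -0.2 3 j [ 0.42  0.73 -0.94  2.07  0.85  0.79  0.47]
[-0.005, -0.0, 0.005, -0.0, -0.001, -0.001]
```

{"op": "send_rows", "data": {
  "plan": [
    [-0.008,0,0,0,0,0,-1],
    [-0.008,0,0,0,0,0,-1],
    [0.02,0,0,0,0,0,-1],
    [0.045,0,-0.05,0,0,0,-1],
    [0.045,0,-0.2,0,0,0,-1],
    [0.045,0,-0.35,0,0,0,-1]
  ]
}}

```text
t: 42.85
position: [0.4573, 0.1315, 0.1513]
orientation: [[-0.999, 0.053, -0.001], [0.053, 0.999, 0.0], [0.001, 0.0, -1.0]]
wrist_force: [1.0, -0.9, 0.2]
grip_width: 0.0001
grip_force: 0.0
```

{"op": "send_rows", "data": {
  "plan": [
    [0,-0.167,0,0,0,0,-1],
    [0,-0.333,0,0,0,0,-1],
    [0,-0.5,0,0,0,0,-1],
    [0,-0.667,0,0,0,0,-1],
    [0,-0.667,0,0,0,0,-1],
    [0,-0.667,0,0,0,0,-1]
  ]
}}

```text
t: 43.45
position: [0.4474, -0.0704, 0.1505]
orientation: [[-0.998, 0.058, 0.001], [0.058, 0.998, -0.0], [-0.001, -0.0, -1.0]]
wrist_force: [0.2, 0.3, -0.6]
grip_width: 0.0003
grip_force: 0.0
```

Run:
```python
from h import *
p,P=cloud('side');print([(l,np.round(r['at'],3).tolist(),round(r['score'],2)) for l in('clasp_left_tip','clasp_right_tip') for r in env.tip_of('side',l)])
pr(([*cw(-.118,-.1),.044],177.1))
```

```text
[('clasp_left_tip', [0.57, 0.023, -0.0], 0.58), ('clasp_left_tip', [0.481, 0.127, 0.023], 0.38), ('clasp_right_tip', [0.438, -0.075, 0.061], 0.37)]
t 43.6 pos [447.5 -66.8 150.6] yaw 177.1 F [ 0.2 -0.2  0.3] w -0.2 0 j [ 1.06  0.54 -1.19  2.1   0.64  0.93  1.03]
[0.005, -0.006, 0.355, 0.0, 0.001, -0.0]
```

Left clasp is down (tip at z 0.023). Now the right one.

{"op": "send_rows", "data": {
  "plan": [
    [0.004,-0.006,0.1,0,0,0,-1],
    [0.004,-0.006,0.18,0,0,0,-1],
    [0.004,-0.006,0.23,0,0,0,-1],
    [0.004,-0.006,0.27,0,0,0,-1],
    [0.004,-0.006,0.31,0,0,0,-1],
    [0.004,-0.006,0.34,0,0,0,-1],
    [0.004,-0.006,0.355,0,0,0,-1],
    [0.004,-0.006,0.355,0,0,0,-1]
  ]
}}

```text
t: 44.4
position: [0.4455, -0.0699, 0.0433]
orientation: [[-0.999, 0.053, -0.001], [0.053, 0.999, 0.0], [0.001, 0.0, -1.0]]
wrist_force: [-0.3, -1.2, 0.9]
grip_width: -0.0001
grip_force: 0.0
```

{"op": "send_rows", "data": {
  "plan": [
    [-0.015,0,0,0,0,0,-1],
    [-0.03,0,0,0,0,0,-1],
    [-0.04,0,0,0,0,0,-1],
    [-0.048,0,0,0,0,0,-1],
    [-0.056,0,0,0,0,0,-1],
    [-0.056,0,0,0,0,0,-1]
  ]
}}

```text
t: 45.0
position: [0.4592, -0.0711, 0.0432]
orientation: [[-0.999, 0.053, -0.006], [0.053, 0.999, -0.001], [0.006, -0.002, -1.0]]
wrist_force: [-9.0, -0.1, 7.0]
grip_width: 0.0001
grip_force: 4.8
```

Run:
```python
from h import *
pr(([*cw(-.103,-.1),.044],177.1))
```

```text
t 45.0 pos [459.2 -71.1  43.2] yaw 176.9 F [-9.  -0.1  7. ] w 0.1 5 j [ 0.87  0.71 -0.95  2.12  0.87  0.77  0.86]
[-0.005, 0.007, -0.003, -0.001, -0.003, -0.001]
```

Back off, lift, and move aside to look (towards −y side).

{"op": "send_rows", "data": {
  "plan": [
    [0.02,0,0,0,0,0,-1],
    [0.045,0,-0.05,0,0,0,-1],
    [0.045,0,-0.2,0,0,0,-1],
    [0.045,0,-0.35,0,0,0,-1],
    [0.045,-0.15,-0.4,0,0,0,-1],
    [0.045,-0.3,-0.4,0,0,0,-1],
    [0.045,-0.45,-0.4,0,0,0,-1],
    [0.045,-0.6,-0.4,0,0,0,-1],
    [0.045,-0.75,-0.4,0,0,0,-1],
    [0.045,-0.75,-0.4,0,0,0,-1]
  ]
}}

```text
t: 46.0
position: [0.4359, -0.3032, 0.1634]
orientation: [[-0.998, 0.065, 0.001], [0.065, 0.998, -0.003], [-0.001, -0.003, -1.0]]
wrist_force: [-0.5, -0.1, -0.5]
grip_width: 0.0006
grip_force: 0.0
```

Run:
```python
from h import *
for n in('top','side'):
    p,P=cloud(n,'fin'+n);print(n,[(l,np.round(r['at'],3).tolist(),round(r['score'],2)) for l in('clasp_left_tip','clasp_right_tip') for r in env.tip_of(n,l)])
    d=P[...,:2]-np.array([.5688,.0255]);a=np.radians(-2.9);c,s=np.cos(a),np.sin(a)
    x=(d[...,0]*c+d[...,1]*s)*1000;y=(-d[...,0]*s+d[...,1]*c)*1000-(3 if n=='side' else 0);z=P[...,2]*1000
    for lo,hi in((-80,-50),(40,70)):
        k=(abs(y)<150)&(x>lo)&(x<hi)&(z>50)&(z<85);print('lid',lo,np.percentile(z[k],[10,50,90]).round(1))
    for yy in(100,-100):
        k=(abs(y-yy)<18)&(x<-97)&(x>-140)&(z>12)&(z<110);print(yy,k.sum())
pr()
a=cv2.resize(cv2.imread('pics/fintop.png')[125:225,190:310],None,fx=3.5,fy=3.5);b=cv2.resize(cv2.imread('pics/finside.png')[150:260,205:305],(350,350))
cv2.imwrite('pics/finc.png',np.hstack([a,b]))
```

```text
top [('clasp_left_tip', [0.486, 0.132, 0.026], 0.46)]
lid -80 [61.2 65.2 69.5]
lid 40 [61.2 65.4 69.4]
100 0
-100 0
side [('clasp_left_tip', [0.483, 0.125, 0.02], 0.46), ('clasp_right_tip', [0.471, -0.073, 0.024], 0.48)]
lid -80 [61.9 64.5 67.3]
lid 40 [61.6 64.4 67.3]
100 0
-100 0
t 46.3 pos [ 437.5 -293.4  164. ] yaw 177.1 F [-0.2 -0.7 -0.4] w -0.4 0 j [ 1.4   0.64 -1.14  1.92  0.68  1.04  1.48]
```

View pics/finc.png

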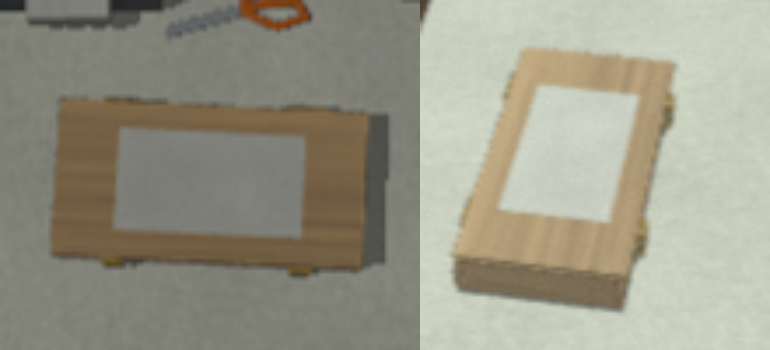

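```bash
python3 -c "
from station import env
print(env.sign_off())"
```

```text
the job is handed in; nothing more can be done
None
```

I packed all four amber bottles and the lighter flat in the case with the caps and nozzle towards the clasp side, shut the lid, folded both clasps down, and handed the job in at about 46 s. I checked the seating, lid and clasps in the camera images, but the hand-in returned no verdict.

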